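# Hang the parked pipette back between its neighbours on the stand

## Robot

A 6-joint arm with a two-finger parallel gripper is mounted at the origin on a cart in front of the work surface, level with it; the furniture and walls round the work are solid. World frame = base frame: x ahead of the robot, y to its left, z up, the work surface at z = 0. Lengths are in m, angles in degrees, forces in N, time in s.
With the tool pointing down it reaches from about 0.3 to 0.75 m from the base axis. Payload 8.5 kg.
Tool frame: the origin (TCP) lies at the very end of the fingers, on their centre line; the grasp point (between the pads) lies 19 mm behind it (env.grip_depth is the z of the grasp point in the tool frame, in m); z points along the fingers, y is the direction in which the jaws open and shut (so a half turn about z gives the same grasp; the last joint's range is limited). The gripper opens to 85 mm and grips with 20 to 120 N. Pads are 22 mm wide; open, the fingers measure 114 mm over their backs; the gripper's body (76 mm by 85 mm) begins 54 mm behind the grasp point. The pads swing forward as they close: fully open they stand 13 mm farther back than shut.
Start: joints at [-82.81, 21.807, 74.336, -0, 83.858, -12.336], TCP at [0.184, -0.518, 0.231] pointing down, gripper open.
Joint ranges: [-178.18, 178.18], [-50.72, 133.34], [12.68, 142.11], [-81.47, 261.47], [9.98, 163.14], [-165.26, 165.26]. Speed limits (degrees/s): [136.94, 136.94, 180, 180, 180, 180].

## Interface

Orientations are given as a 3x3 rotation matrix whose columns are the frame's x, y, z axes.
In Python, from rig import env gives the robot as it stands.
- The arm moves only by the tool apply_moves, never from a script. Its argument "plan" is a list of rows, each an object of numbers: "tx", "ty", "tz": the shift along the world's x, y, z in mm; "rx", "ry", "rz": the turn, a rotation vector about the world's x, y, z in rad; "jaw": the opening, from -1 (shut) to 1 (fully open). A call has 1 to 12 rows; each row is the pose to reach, as a shift and turn from the pose measured when the call began; what a row does not reach only later rows make up. A row lasts 1/10 s, in which the tool goes at most 50 mm and 8.59 degrees, less where a joint would pass 70% of its speed; a pose out of reach is approached as far as the arm can. A call with a gripper value outside its range is refused whole. The fingers move at their own pace and stop on an object; "grip_force" is the grip in N (left out, the last holds). Time passes only in rows, so rows that repeat a pose let the fingers close. It gives the time, the measured TCP pose, the force and the opening at its end, in the units of the state.
- env.observe(): the state, without advancing time (a new reading comes with each control period).
- env.get_image(name): name is "scene" or "top" or "wrist"; returns a dict with "image" (480x640x3 uint8, red, green, blue), "intrinsics" (3x3 intrinsics, pixels), "world_from_camera" (4x4, takes a point from camera to world coordinates). Camera axes: x right, y up, looking along -z (the intrinsics and any distortion apply to the point x, -y, -z); pixel columns grow to the right and rows downward; lengths in m; the calibration is good to about 2 mm. A picture is of the moment at which its call begins. There is no depth.
- env.close_job(): hands the job in, once; it reports no verdict.
The state is a dict: "time_s": time; "q": joint angles; "qvel": joint speeds; "joint_efforts": joint torques, N m; "position": TCP position; "tool_rot": TCP orientation; "ft_force": force on the tool from outside, world axes, zero at the start; "wrist_torque": the same for the moment, N m; "grip_width": finger opening in m.
Only numpy, scipy, OpenCV 4.12 (cv2) and the standard library are available. Lean on these libraries where they do the work, as an engineer would, in place of code of your own. Each camera call takes 0.05 s, during which the arm holds its last target.

## Task

The pipette with the orange button was left standing in the tube rack: hang it back on the pipette stand by its finger hook, in the tight gap between the blue and the green pipette. Ease it straight down between them so that they slide a little aside but stay hung, and since its hook may be clamped anywhere along the handle, feel for the hook coming to rest on the rail, without forcing it, and let go only when the rail carries it: no dropping. Leave the two sample tubes standing in the rack.

Things in the scene. Friction and masses are not known exactly. Their poses are not given: they have to be found in the camera images.
- orange_pipette_mid (a point): Middle, on the axis 106 mm up from the tip, of the pipette with the ORANGE button: 212 mm tall, 0.2 kg, loose, parked upright in a hole of the tube rack, tip on the rack's floor, leaning up to 5 degrees. z runs up from tip to button, +x out of the handle's back (hook side), y across. From the tip up: 14 mm sleeve to 62 mm, cone to a 25.2 mm collar at 92 mm, handle to 180 mm, button to 212 mm.
- orange_pipette_grip (a point): Where to grasp the orange pipette, front to back from above: on its axis, 172 mm up from the tip (2 mm below the shoulder ring; the button ends 40 mm above this point). The handle is 26 mm deep along x and 24 mm wide along y. Keep the fingertips at most 21 mm below this point: the finger hook sits on the back below. Axes as for the middle.
- orange_pipette_slot (a point): Middle of the slot in the orange pipette's back, on its axis 129 mm up from the tip. The finger hook is clamped tight there, but at a setting NOT measured: its arm's underside is 8 mm below to 8 mm above this point. Arm 22 mm wide, 6 mm thick (bracket 10 mm), 14 mm long to a lip that hangs 8 mm down; throat between handle and lip 9.3 mm, flared to 11 mm, open downwards.
- blue_pipette_mid (a point): Middle, 106 mm up from the tip, of the loose pipette with the BLUE button, hung on the rail by its finger hook, left or right of the gap, back on the rest strip. Shape and axes as the orange one, but its hook's underside is 132 mm up. A push of 1 to 3 N slides it along the smooth rail; it has 60 mm of free rail outwards.
- green_pipette_mid (a point): Middle, 106 mm up from the tip, of the loose pipette with the GREEN button, hung likewise; its hook's underside is 126 mm up. The gap between the facing sides of blue and green is 19 to 23 mm: wider than the orange one's sleeve, narrower than its handle. Pushed in slowly, its cone parts them against 3 to 10 N; they then rub softly along it all the way down.
- stand: Pipette stand, fixed, rigid: a landing hook is felt at once. 150 x 250 x 14 mm. Origin on the bench below the middle of the rail's front. Flat rail along y: x from 0 to 5 mm, top edge at z = 171 mm; a rest strip stands 2 mm proud of its front, z 138 to 148 mm. Pipettes hang on the -x side, hooks over the top edge, handles on the strip: axis then at x = -15 to -18 mm, pipette x along stand x.
- tube_rack: Clear six-hole tube rack, fixed, 42 x 150 x 63 mm; origin under its centre. Holes in a row along its y at +-11.5, +-34.5 and +-57.5 mm, 16 x 15 mm in plates at 30 and 60 mm; floor at 4 mm.
- red_tube: Red-capped sample tube, 16 x 16 x 84 mm, loose, upright in a hole of the rack; origin at its foot.
- blue_tube: Blue-capped sample tube with yellow content, 16 x 16 x 84 mm, loose, upright in a hole of the rack; origin at its foot.

How it is judged (in metres and radians):
On the way:
1. the orange pipette is lifted out of the tube rack, clear above it (height (world z) of orange_pipette_mid above 0.185 m), for 0.1 s.
At the end, for the whole second after the job is handed in: All three pipettes hang still and upright (0.15 rad) by their hooks, axis 12.5 to 20.5 mm before the rail, hook side to it within 0.2 rad; orange between blue and green, carried by the rail (over 0.5 N), tip 31 to 53 mm above the bench. Both tubes stand in the rack within 10 mm of where they were (((y of blue_pipette_mid in the frame of orange_pipette_mid above 0.02 m and y of green_pipette_mid in the frame of orange_pipette_mid below -0.02 m) or (y of green_pipette_mid in the frame of orange_pipette_mid above 0.02 m and y of blue_pipette_mid in the frame of orange_pipette_mid below -0.02 m)) and height (world z) of orange_pipette_mid between 0.1375 and 0.1585 m and x of orange_pipette_mid in the frame of stand between -0.0205 and -0.0125 m and angle between each of orange_pipette_mid, blue_pipette_mid, green_pipette_mid's own z axis and vertical below 0.15 rad and angle between the x axis of each of orange_pipette_mid, blue_pipette_mid, green_pipette_mid and the x axis of stand, either way round below 0.2 rad and linear speed of each of orange_pipette, blue_pipette, green_pipette below 0.02 m/s and x of blue_pipette_mid in the frame of stand between -0.0205 and -0.0125 m and x of green_pipette_mid in the frame of stand between -0.0205 and -0.0125 m and contact force between orange_pipette and stand above 0.5 N and distance of each of red_tube, blue_tube from where it was at the start of the episode below 0.01 m); the robot touches nothing.
It fails at once if the blue or the green pipette comes off the rail: raised or lowered by more than 6 mm or tipped by more than 0.3 rad ((height (world z) of blue_pipette_mid below 0.139 m or height (world z) of blue_pipette_mid above 0.151 m or angle between blue_pipette_mid's own z axis and vertical above 0.3 rad) or (height (world z) of green_pipette_mid below 0.145 m or height (world z) of green_pipette_mid above 0.157 m or angle between green_pipette_mid's own z axis and vertical above 0.3 rad)).
It fails at once if the orange pipette is forced: pressed on the stand with more than 20 N, or on a hanging pipette with more than 15 N (contact force between orange_pipette and stand above 20 N or contact force between orange_pipette and blue_pipette above 15 N or contact force between orange_pipette and green_pipette above 15 N).
It fails at once if the gripper pushes a hanging pipette with more than 15 N (contact force between any of the arm, the fingers and blue_pipette above 15 N or contact force between any of the arm, the fingers and green_pipette above 15 N).
It fails at once if the orange pipette is let go before the rail carries it: out of the rack, it moves faster than 0.05 m/s while neither the fingers nor the stand hold it (height (world z) of orange_pipette_mid above 0.13 m and linear speed of orange_pipette above 0.05 m/s and contact force between orange_pipette and the fingers below 0.05 N and contact force between orange_pipette and stand below 0.05 N).
It fails at once if a sample tube is pulled out of the rack or knocked over (angle between any of red_tube, blue_tube's own z axis and vertical above 0.3 rad or distance of any of red_tube, blue_tube from where it was at the start of the episode above 0.015 m).
It also fails if it takes over 61 s, if anything falls off the work surface, if the arm or the gripper's body presses on something with over 40 N, if the wrist force passes 120 N, or if a joint passes its speed limit or range.

## Working session

There is one attempt and no reset: what is moved stays moved. The work goes in short steps, Python scripts to look and compute and a tool call to move; the robot and the scene stay as the last step left them, time stands still between calls to the robot, and variables do not carry over. Pictures are saved under pics/ and viewed, and the job is handed in when it is done.

Besides the shell and the picture viewer there is one more tool, called after ">>>" by a JSON object that holds its "op" and its "data". apply_moves: Moves the arm, as the interface text tells. Its arguments: {"type":"object","properties":{"plan":{"type":"array","items":{"type":"object","properties":{"tx":{"type":"number"},"ty":{"type":"number"},"tz":{"type":"number"},"rx":{"type":"number"},"ry":{"type":"number"},"rz":{"type":"number"},"jaw":{"type":"number"}}}},"grip_force":{"type":"number"}},"required":["plan"]}

```bash
ls; mkdir -p pics
cat > h.py <<'E'
import numpy as np,cv2
from rig import env
def snap(n,f):
    d=env.get_image(n); cv2.imwrite('pics/'+f,d['image'][:,:,::-1]); np.savez('pics/'+f[:-4]+'.npz',**d); return d
def ray(d,u,v):
    K=np.array(d['intrinsics']);T=np.array(d['world_from_camera'])
    p=np.linalg.inv(K)@[u,v,1]; r=T[:3,:3]@[p[0],-p[1],-p[2]]
    return T[:3,3],r/np.linalg.norm(r)
def onz(d,u,v,z):
    o,r=ray(d,u,v); return o+r*(z-o[2])/r[2]
def tri(*L):
    A=np.zeros((3,3));b=np.zeros(3)
    for o,r in L:
        P=np.eye(3)-np.outer(r,r);A+=P;b+=P@o
    x=np.linalg.solve(A,b); return x,[np.linalg.norm((np.eye(3)-np.outer(r,r))@(x-o))*1000 for o,r in L]
def proj(d,X):
    K=np.array(d['intrinsics']);T=np.array(d['world_from_camera'])
    p=T[:3,:3].T@(np.array(X)-T[:3,3]); q=K@[p[0],-p[1],-p[2]]; return q[:2]/q[2]
E
python3 - <<'E'
from h import *
for n in['scene','top','wrist']:
    d=snap(n,n+'0.png');print(n,np.round(d['world_from_camera'],3).tolist(),np.round(d['intrinsics'],1).tolist(),[k for k in d])
s=env.observe();print(s['time_s'],s['position'],np.round(s['tool_rot'],3).tolist(),s['ft_force'],s['grip_width'],env.grip_depth)
E
```

```text
pics
scene [[-0.819, 0.254, -0.514, -0.093], [-0.573, -0.329, 0.751, 1.055], [0.022, 0.91, 0.415, 0.615], [0.0, 0.0, 0.0, 1.0]] [[590.5, 0.0, 326.9], [0.0, 590.5, 238.4], [0.0, 0.0, 1.0]] ['image', 'intrinsics', 'world_from_camera']
top [[0.025, 0.992, -0.125, 0.38], [-1.0, 0.025, -0.004, 0.129], [-0.001, 0.125, 0.992, 1.073], [0.0, 0.0, 0.0, 1.0]] [[514.1, 0.0, 325.7], [0.0, 514.1, 242.0], [0.0, 0.0, 1.0]] ['image', 'intrinsics', 'world_from_camera']
wrist [[0.334, 0.902, 0.272, 0.252], [-0.942, 0.32, 0.096, -0.493], [-0.001, -0.288, 0.958, 0.374], [0.0, 0.0, 0.0, 1.0]] [[404.4, 0.0, 320.0], [0.0, 404.4, 243.2], [0.0, 0.0, 1.0]] ['image', 'intrinsics', 'world_from_camera']
0.15 [ 0.1837907  -0.51815681  0.23086497] [[0.942, 0.334, -0.0], [0.334, -0.942, 0.001], [0.0, -0.001, -1.0]] [-0.38035053 -0.44780073  0.11938373] 0.08519220711097197 -0.0187
```

View pics/scene0.png

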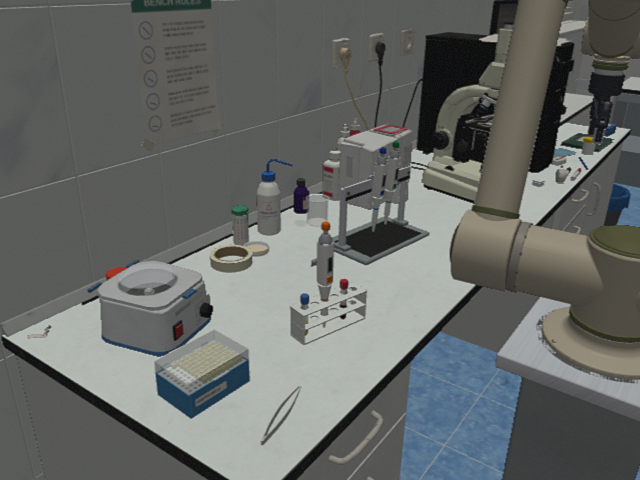

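View pics/top0.png

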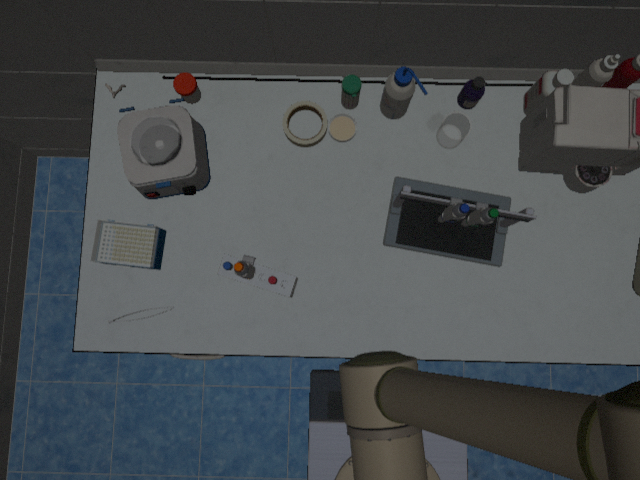

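View pics/wrist0.png

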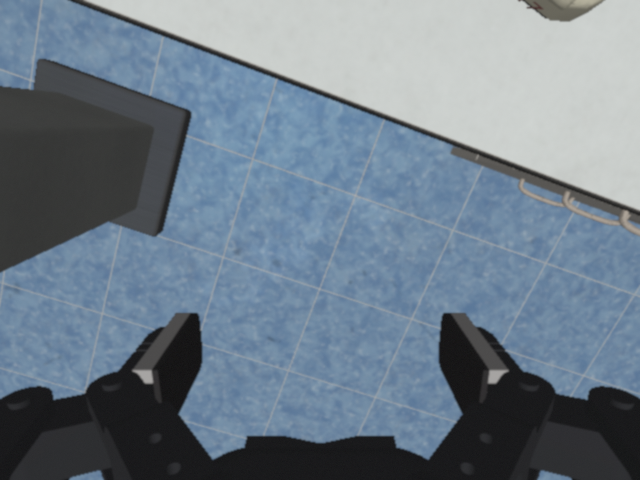

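Run:
```python
import cv2,numpy as np
t=cv2.imread('pics/top0.png');s=cv2.imread('pics/scene0.png')
a=cv2.resize(t[225:315,200:320],None,fx=6,fy=6,interpolation=cv2.INTER_CUBIC)
b=cv2.resize(t[165:275,375:545],None,fx=4.5,fy=4.5,interpolation=cv2.INTER_CUBIC)
c=cv2.resize(s[210:350,270:390],None,fx=4.2,fy=4.2,interpolation=cv2.INTER_CUBIC)
d=cv2.resize(s[115:265,310:440],None,fx=4,fy=4,interpolation=cv2.INTER_CUBIC)
for n,i in zip('abcd',(a,b,c,d)): cv2.imwrite(f'pics/z{n}.png',np.clip(i*1.3,0,255).astype('uint8'))
```

```text
(no output)
```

View pics/za.png

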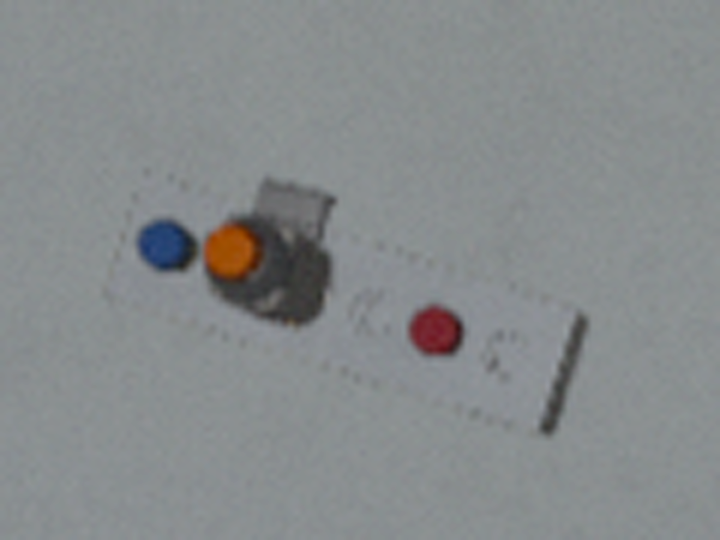

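View pics/zb.png

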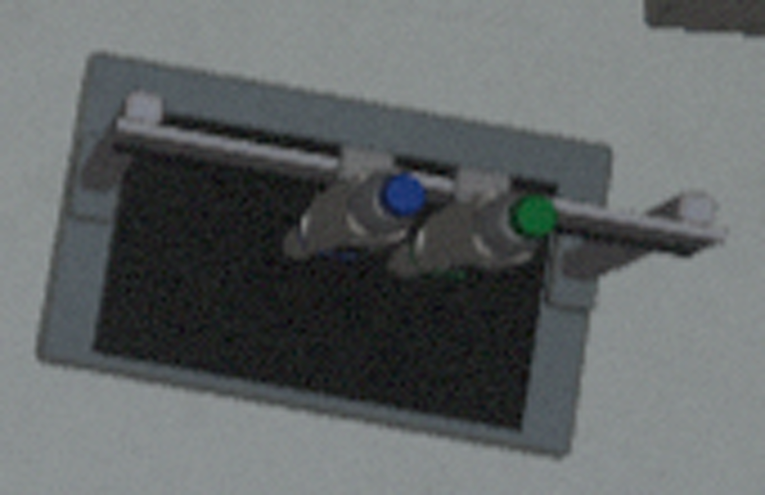

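View pics/zc.png

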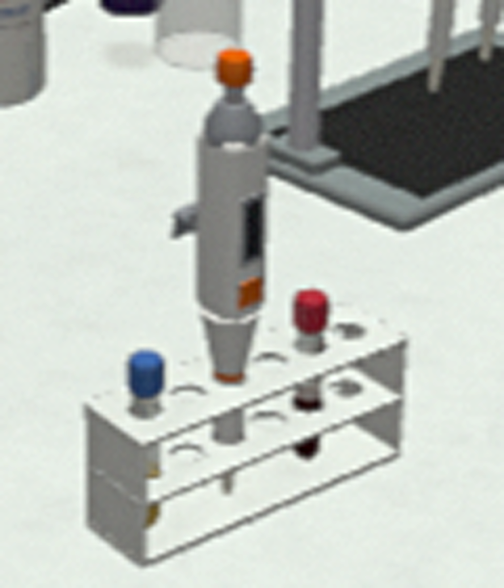

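View pics/zd.png

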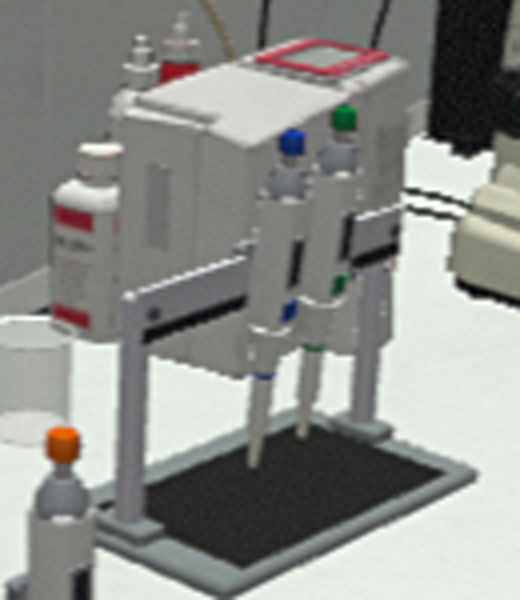

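```bash
cat > m.py <<'E'
from h import *
def blobs(img,roi,kind):
    hsv=cv2.cvtColor(img,cv2.COLOR_RGB2HSV)
    H={'orange':(8,18,170,90),'blue':(105,125,130,60),'green':(55,80,120,50),'red':(170,180,130,80)}[kind]
    m=((hsv[...,0]>=H[0])&(hsv[...,0]<=H[1])&(hsv[...,1]>H[2])&(hsv[...,2]>H[3])).astype('uint8')
    k=np.zeros_like(m);x0,y0,x1,y1=roi;k[y0:y1,x0:x1]=1;m*=k
    n,l,st,c=cv2.connectedComponentsWithStats(m)
    return [(c[i].round(1).tolist(),st[i].tolist()) for i in range(1,n) if st[i][4]>12]
E
python3 - <<'E'
from m import *
t=dict(np.load('pics/top0.npz'));s=dict(np.load('pics/scene0.npz'))
for k in('orange','blue','red','green'):
    print(k,'rack top',blobs(t['image'],(200,225,320,315),k),'scene',blobs(s['image'],(270,210,390,350),k))
for k in('blue','green'):
    print(k,'stand top',blobs(t['image'],(380,170,545,275),k),'scene',blobs(s['image'],(310,115,440,265),k))
E
```

```text
orange rack top [([237.7, 266.5], [234, 263, 8, 8, 50])] scene [([325.0, 225.5], [322, 222, 8, 8, 52])]
blue rack top [([226.6, 265.2], [224, 262, 7, 7, 37])] scene [([304.2, 298.6], [301, 294, 7, 10, 62])]
red rack top [([271.7, 279.7], [269, 277, 7, 7, 35])] scene [([343.8, 281.0], [341, 279, 7, 5, 28])]
green rack top [] scene []
blue stand top [([464.6, 207.7], [461, 204, 8, 8, 53])] scene [([382.5, 150.1], [380, 147, 6, 7, 34])]
green stand top [([493.8, 212.5], [490, 209, 9, 8, 55])] scene [([395.6, 143.9], [393, 141, 6, 7, 31])]
```

Run:
```python
from m import *
t=dict(np.load('pics/top0.npz'));s=dict(np.load('pics/scene0.npz'))
P={}
for n,a,b in [('orange',(237.7,266.5),(325,225.5)),('btube',(226.6,265.2),(304.2,298.6)),('rtube',(271.7,279.7),(343.8,281.0)),('blue',(464.6,207.7),(382.5,150.1)),('green',(493.8,212.5),(395.6,143.9))]:
    x,e=tri(ray(t,*a),ray(s,*b));P[n]=x;print(n,x.round(4),np.round(e,1), 'topview z88',onz(t,*a,.084).round(4))
f=lambda u,v,z:onz(t,375+u/4.5,165+v/4.5,z)
L=f(120,118,.171);R=f(722,230,.171);d=R-L;print('rail',L,R,np.linalg.norm(d),np.degrees(np.arctan2(d[0],-d[1])))
c=[f(93,50,.014),f(612,147,.014),f(568,458,.014),f(40,358,.014)];print(np.round(c,4),np.round(np.mean(c,0),4))
for i in range(4):
    d=c[(i+1)%4]-c[i];print(np.linalg.norm(d).round(4),np.degrees(np.arctan2(d[1],d[0])).round(2))
d=P['green']-P['blue'];print(np.linalg.norm(d),np.degrees(np.arctan2(d[0],-d[1])))
d=P['rtube']-P['btube'];print(np.linalg.norm(d),np.degrees(np.arctan2(d[0],-d[1])))
```

```text
orange [0.443  0.2794 0.2101] [0. 0.] topview z88 [0.4523 0.3015 0.084 ]
btube [0.4543 0.3236 0.0804] [0.3 0.3] topview z88 [0.4543 0.323  0.084 ]
rtube [0.4284 0.2347 0.0859] [0. 0.] topview z88 [0.4285 0.2349 0.084 ]
blue [ 0.5465 -0.0942  0.2429] [0. 0.] topview z88 [ 0.5784 -0.1368  0.084 ]
green [ 0.5384 -0.14    0.249 ] [0.1 0.1] topview z88 [ 0.5703 -0.1938  0.084 ]
rail [ 0.58814492 -0.0010952   0.171     ] [ 0.54878956 -0.23933571  0.171     ] 0.24146922782557761 -9.380076662932533
[[ 0.6567 -0.0109  0.014 ]
 [ 0.6163 -0.2532  0.014 ]
 [ 0.4703 -0.2301  0.014 ]
 [ 0.5105  0.0124  0.014 ]] [ 0.5634 -0.1204  0.014 ]
0.2457 -99.47
0.1477 171.01
0.2458 80.59
0.148 -9.06
0.04691467354013726 -9.995290958782158
0.09269175332961517 -16.26866869428669
```

>>> {"op": "apply_moves", "data": {"plan": [{"tz": 50,"jaw": 1},{"tz": 100,"tx": 10,"ty": 20},{"tz": 130,"tx": 40,"ty": 50},{"tz": 130,"tx": 70,"ty": 90,"rz": 0.1},{"tz": 130,"tx": 100,"ty": 130,"rz": 0.22},{"tz": 130,"tx": 130,"ty": 170,"rz": 0.34},{"tz": 130,"tx": 160,"ty": 205,"rz": 0.46},{"tz": 130,"tx": 190,"ty": 240,"rz": 0.58},{"tz": 130,"tx": 220,"ty": 275,"rz": 0.7},{"tz": 130,"tx": 250,"ty": 310,"rz": 0.82},{"tz": 130,"tx": 280,"ty": 345,"rz": 0.94},{"tz": 130,"tx": 310,"ty": 370,"rz": 1.066}]}}

```text
validation failed for argument at $.pl...
```

>>> {"op": "apply_moves", "data": {"plan": [{"tx": 25,"ty": 20},{"tx": 48,"ty": 32},{"tx": 48,"ty": 32},{"tx": 48,"ty": 32}]}}

```text
validation failed for argument at $.pl...
```

Run:
```python
from h import *
s=env.observe();print(s['time_s'],s['position'],np.round(s['tool_rot'],3).tolist(),s['q'].round(1))
d=snap('wrist','w1.png')
```

```text
0.15 [ 0.1837907  -0.51815681  0.23086497] [[0.942, 0.334, -0.0], [0.334, -0.942, 0.001], [0.0, -0.001, -1.0]] [-82.8  21.8  74.4  -0.   83.9 -12.3]
```

View pics/w1.png

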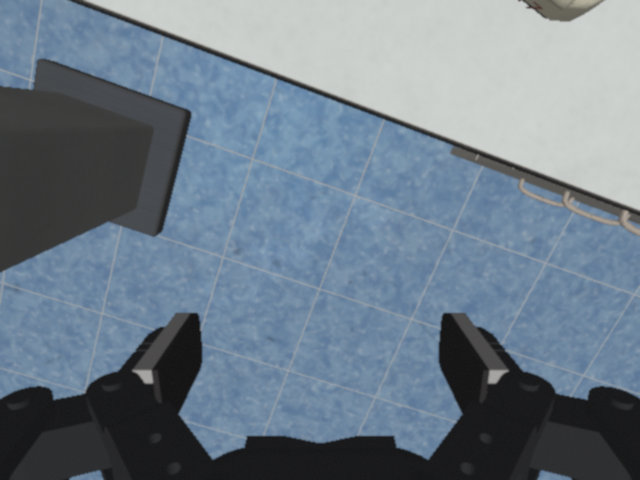

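>>> {"op": "apply_moves", "data": {"plan": [{"tx": 0,"ty": 0,"tz": 50,"rx": 0,"ry": 0,"rz": 0,"jaw": 1},{"tx": 10,"ty": 20,"tz": 100,"rx": 0,"ry": 0,"rz": 0,"jaw": 1}]}}

```text
time_s: 0.4
position: [0.1922, -0.5005, 0.3268]
tool_rot: [[0.943, 0.333, -0.001], [0.333, -0.943, 0.004], [0.0, -0.004, -1.0]]
ft_force: [0.2, -0.1, 0.2]
grip_width: 0.0853
```

>>> {"op": "apply_moves", "data": {"plan": [{"tx": 30,"ty": 30,"tz": 30,"rx": 0,"ry": 0,"rz": 0,"jaw": 1},{"tx": 60,"ty": 70,"tz": 30,"rx": 0,"ry": 0,"rz": 0.1,"jaw": 1},{"tx": 90,"ty": 110,"tz": 30,"rx": 0,"ry": 0,"rz": 0.22,"jaw": 1},{"tx": 120,"ty": 150,"tz": 30,"rx": 0,"ry": 0,"rz": 0.34,"jaw": 1},{"tx": 150,"ty": 185,"tz": 30,"rx": 0,"ry": 0,"rz": 0.46,"jaw": 1},{"tx": 180,"ty": 220,"tz": 30,"rx": 0,"ry": 0,"rz": 0.58,"jaw": 1},{"tx": 210,"ty": 255,"tz": 30,"rx": 0,"ry": 0,"rz": 0.7,"jaw": 1},{"tx": 240,"ty": 290,"tz": 30,"rx": 0,"ry": 0,"rz": 0.82,"jaw": 1},{"tx": 270,"ty": 325,"tz": 30,"rx": 0,"ry": 0,"rz": 0.94,"jaw": 1},{"tx": 300,"ty": 355,"tz": 30,"rx": 0,"ry": 0,"rz": 1.06,"jaw": 1},{"tx": 330,"ty": 370,"tz": 30,"rx": 0,"ry": 0,"rz": 1.066,"jaw": 1},{"tx": 348,"ty": 383,"tz": 30,"rx": 0,"ry": 0,"rz": 1.066,"jaw": 1}]}}

```text
time_s: 1.6
position: [0.5417, -0.1159, 0.3562]
tool_rot: [[0.163, 0.987, -0.004], [0.987, -0.163, 0.001], [0.001, -0.004, -1.0]]
ft_force: [-0.1, -0.7, -0.0]
grip_width: 0.0854
```

>>> {"op": "apply_moves", "data": {"plan": [{"tx": 0,"ty": 0,"tz": 0,"rx": 0,"ry": 0,"rz": 0,"jaw": 1}]}}

```text
time_s: 1.7
position: [0.5431, -0.1145, 0.3553]
tool_rot: [[0.16, 0.987, -0.005], [0.987, -0.16, 0.002], [0.001, -0.006, -1.0]]
ft_force: [0.3, -0.3, -1.0]
grip_width: 0.0851
```

Run:
```python
from h import *
d=snap('wrist','w1b.png')
s=env.observe();print(s['time_s'],s['position'],np.round(s['tool_rot'],3).tolist(),s['q'].round(1))
print(np.round(d['world_from_camera'],3).tolist())
```

```text
1.75 [ 0.54228625 -0.11508243  0.35541481] [[0.161, 0.987, -0.005], [0.987, -0.161, 0.002], [0.001, -0.006, -1.0]] [-24.2  19.4  58.   -0.  103.  -15. ]
[[0.987, 0.152, 0.052, 0.554], [-0.16, 0.946, 0.282, -0.042], [-0.006, -0.287, 0.958, 0.498], [0.0, 0.0, 0.0, 1.0]]
```

View pics/w1b.png

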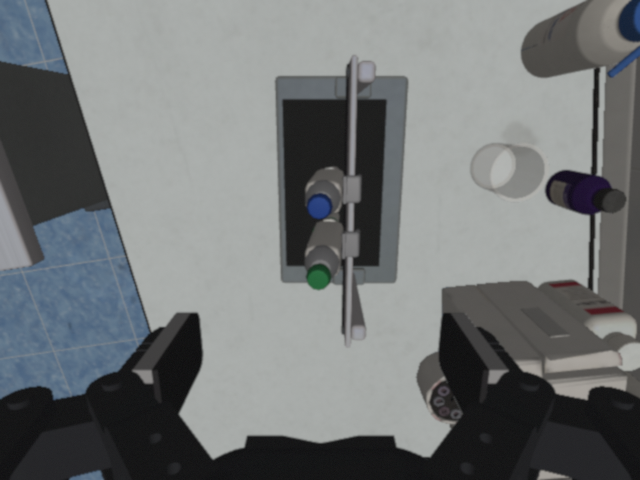

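Run:
```python
from m import *
i=cv2.imread('pics/w1b.png')
cv2.imwrite('pics/w1z.png',np.clip(cv2.resize(i[130:350,240:420],None,fx=3.2,fy=2.7,interpolation=cv2.INTER_CUBIC)*1.4,0,255).astype('uint8')) 
d=dict(np.load('pics/w1b.npz'))
for k in('blue','green'): print(k,blobs(d['image'],(280,150,370,320),k))
g=cv2.cvtColor(d['image'],cv2.COLOR_RGB2GRAY)
for r in (80,100,130,150,165,210,225,255,268,300,320,335): print(r,g[r,335:366].tolist())
```

```text
blue [([318.9, 206.2], [307, 194, 25, 25, 475])]
green [([318.2, 276.3], [307, 265, 23, 24, 416])]
80 [94, 93, 100, 104, 105, 105, 105, 105, 105, 102, 86, 58, 35, 40, 59, 81, 114, 138, 148, 150, 143, 121, 95, 87, 102, 114, 123, 129, 132, 132, 132]
100 [40, 39, 40, 40, 39, 39, 38, 39, 38, 38, 31, 25, 30, 46, 67, 97, 126, 144, 150, 149, 136, 106, 63, 41, 39, 39, 39, 38, 39, 39, 39]
130 [29, 30, 32, 29, 31, 31, 30, 31, 31, 27, 22, 28, 41, 60, 82, 114, 137, 150, 151, 141, 111, 67, 36, 32, 29, 33, 30, 30, 30, 31, 31]
150 [31, 30, 30, 29, 30, 32, 31, 31, 29, 26, 23, 30, 47, 69, 101, 130, 145, 152, 149, 134, 101, 57, 32, 30, 30, 31, 31, 29, 30, 32, 30]
165 [36, 34, 33, 31, 28, 31, 30, 30, 28, 27, 25, 34, 54, 78, 111, 137, 149, 153, 144, 115, 73, 40, 30, 30, 28, 32, 30, 32, 30, 29, 30]
210 [98, 119, 127, 111, 76, 43, 30, 29, 27, 23, 32, 53, 78, 111, 137, 150, 152, 143, 113, 67, 36, 30, 30, 30, 31, 30, 31, 31, 30, 31, 32]
225 [82, 84, 83, 84, 85, 84, 75, 57, 34, 26, 36, 57, 85, 117, 142, 152, 152, 140, 109, 61, 32, 30, 30, 30, 29, 31, 29, 31, 32, 30, 29]
255 [80, 94, 112, 119, 106, 86, 83, 100, 111, 110, 107, 110, 112, 114, 115, 116, 114, 112, 112, 113, 110, 106, 94, 73, 45, 31, 30, 31, 31, 30, 31]
268 [78, 77, 85, 95, 94, 82, 71, 56, 35, 36, 57, 83, 116, 141, 152, 150, 138, 114, 86, 76, 75, 75, 75, 76, 75, 75, 75, 78, 83, 94, 102]
300 [170, 169, 170, 170, 168, 164, 138, 90, 47, 47, 73, 110, 137, 149, 152, 145, 120, 86, 74, 75, 76, 77, 75, 80, 103, 141, 165, 170, 170, 170, 170]
320 [171, 170, 170, 170, 169, 162, 131, 77, 43, 59, 86, 118, 144, 152, 148, 127, 97, 80, 75, 75, 76, 75, 76, 75, 76, 76, 74, 77, 97, 134, 162]
335 [170, 169, 170, 170, 170, 169, 166, 159, 142, 114, 110, 133, 147, 152, 147, 129, 117, 130, 142, 150, 154, 156, 156, 156, 156, 155, 154, 149, 143, 135, 138]
```

View pics/w1z.png

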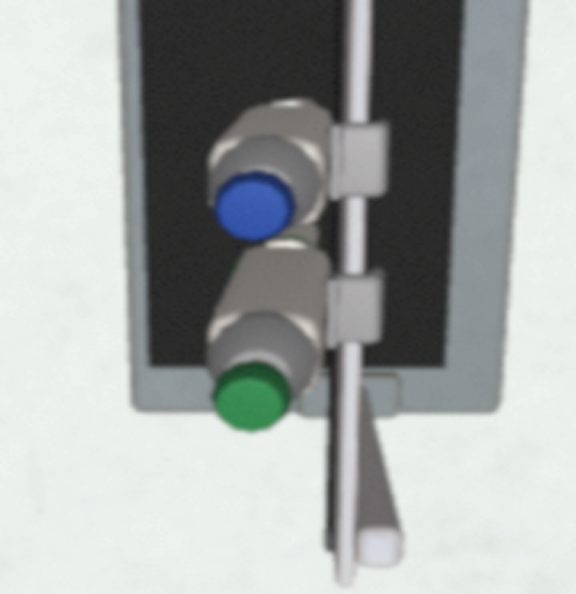

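Run:
```python
from m import *
d=dict(np.load('pics/w1b.npz'));t=dict(np.load('pics/top0.npz'));s=dict(np.load('pics/scene0.npz'))
p=np.array([onz(d,u,v,.171) for v,u in ((100,356.3),(130,355.5),(150,355.2),(165,354.5),(210,353.5),(225,353.35),(300,351.2),(320,350.5))])
a,b=np.polyfit(p[:,1],p[:,0],1);print(a,b,np.degrees(np.arctan(a)),(p[:,0]-a*p[:,1]-b).round(5))
yaw=-np.arctan(a);X=np.array([np.cos(yaw),np.sin(yaw)]);Y=np.array([-X[1],X[0]])
rf=X@[b,0]-.005  # rail front coordinate along X
print('yaw',np.degrees(yaw),'railfront s=',rf)
for n,uv,z,tt,ss in(('blue',(318.9,206.2),.251,(464.6,207.7),(382.5,150.1)),('green',(318.2,276.3),.257,(493.8,212.5),(395.6,143.9))):
    q=onz(d,*uv,z-.004); q3,e=tri(ray(d,*uv),ray(t,*tt),ray(s,*ss)); q4,e4=tri(ray(d,*uv),ray(t,*tt))
    print(n,'wrist',q.round(4),(X@q[:2]-rf).round(4),(Y@q[:2]).round(4),'tri',q3.round(4),np.round(e,1),(X@q3[:2]-rf).round(4),(Y@q3[:2]).round(4),q4.round(4))
```

```text
0.1641074098666481 0.5873443683396145 9.319591752250476 [-4.0e-05 -6.0e-05  1.2e-04 -1.3e-04  0.0e+00  2.1e-04  4.0e-05 -1.2e-04]
yaw -9.319591752250476 railfront s= 0.5745916575035873
blue wrist [ 0.544  -0.0917  0.247 ] -0.0229 -0.0024 tri [ 0.5452 -0.0929  0.2438] [1.5 1.4 0.6] -0.0215 -0.0034 [ 0.5442 -0.0906  0.2545]
green wrist [ 0.5364 -0.1361  0.253 ] -0.0232 -0.0474 tri [ 0.5372 -0.1384  0.2498] [1.5 1.6 0.3] -0.022 -0.0495 [ 0.5368 -0.1364  0.2557]
```

>>> {"op": "apply_moves", "data": {"plan": [{"tx": -12,"ty": 40,"tz": 0,"rx": 0,"ry": 0,"rz": -0.03,"jaw": 1},{"tx": -24,"ty": 80,"tz": 0,"rx": 0,"ry": 0,"rz": -0.06,"jaw": 1},{"tx": -36,"ty": 125,"tz": 0,"rx": 0,"ry": 0,"rz": -0.1,"jaw": 1},{"tx": -48,"ty": 170,"tz": 0,"rx": 0,"ry": 0,"rz": -0.12,"jaw": 1},{"tx": -60,"ty": 215,"tz": 0,"rx": 0,"ry": 0,"rz": -0.12,"jaw": 1},{"tx": -72,"ty": 260,"tz": 0,"rx": 0,"ry": 0,"rz": -0.12,"jaw": 1},{"tx": -84,"ty": 305,"tz": 0,"rx": 0,"ry": 0,"rz": -0.12,"jaw": 1},{"tx": -92,"ty": 345,"tz": -10,"rx": 0,"ry": 0,"rz": -0.12,"jaw": 1},{"tx": -96,"ty": 370,"tz": -20,"rx": 0,"ry": 0,"rz": -0.12,"jaw": 1},{"tx": -99,"ty": 390,"tz": -25,"rx": 0,"ry": 0,"rz": -0.12,"jaw": 1},{"tx": -99,"ty": 394,"tz": -25,"rx": 0,"ry": 0,"rz": -0.12,"jaw": 1},{"tx": -99,"ty": 394,"tz": -25,"rx": 0,"ry": 0,"rz": -0.12,"jaw": 1}]}}

```text
time_s: 2.95
position: [0.4433, 0.2783, 0.3306]
tool_rot: [[0.278, 0.961, -0.005], [0.961, -0.278, 0.002], [0.001, -0.005, -1.0]]
ft_force: [0.2, 0.1, -0.3]
grip_width: 0.0854
```

Run:
```python
from m import *
d=snap('wrist','w2.png')
s=env.observe();print(s['time_s'],s['position'],np.round(s['tool_rot'],3).tolist(),s['q'].round(1))
print(np.round(d['world_from_camera'],3).tolist())
for k in('orange','blue','red'): print(k,blobs(d['image'],(100,0,540,400),k))
```

```text
3.0 [0.44350221 0.27791613 0.33082271] [[0.279, 0.96, -0.005], [0.96, -0.279, 0.003], [0.001, -0.005, -1.0]] [19.  16.2 66.5  0.2 97.5 35.2]
[[0.961, 0.265, 0.085, 0.463], [-0.278, 0.92, 0.275, 0.349], [-0.006, -0.288, 0.958, 0.474], [0.0, 0.0, 0.0, 1.0]]
orange [([319.9, 235.1], [309, 225, 22, 22, 355])]
blue [([318.9, 151.4], [313, 145, 13, 14, 144])]
red [([318.6, 249.0], [313, 246, 13, 7, 52])]
```

View pics/w2.png

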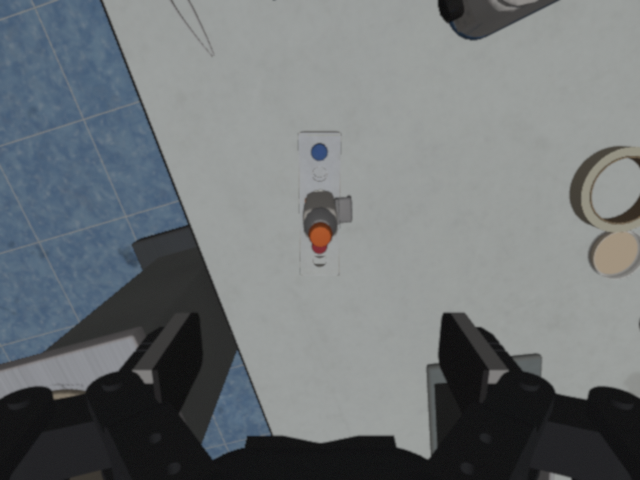

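Run:
```python
from m import *
i=cv2.imread('pics/w2.png')
cv2.imwrite('pics/w2z.png',np.clip(cv2.resize(i[120:285,270:370],None,fx=3.6,fy=3.6,interpolation=cv2.INTER_CUBIC)*1.3,0,255).astype('uint8')) 
d=dict(np.load('pics/w2.npz'));t=dict(np.load('pics/top0.npz'));s=dict(np.load('pics/scene0.npz'))
for n,a,z,tt,ss in (('orange',(319.9,235.1),.211,(237.7,266.5),(325,225.5)),('btube',(318.9,151.4),.084,(226.6,265.2),(304.2,298.6))):
    x,e=tri(ray(d,*a),ray(t,*tt),ray(s,*ss));print(n,onz(d,*a,z).round(4),x.round(4),np.round(e,1),tri(ray(d,*a),ray(t,*tt))[0].round(4))
```

```text
orange [0.4413 0.2792 0.211 ] [0.4423 0.2794 0.2105] [1.1 0.7 0.6] [0.4422 0.2793 0.2124]
btube [0.4526 0.3243 0.084 ] [0.4536 0.3239 0.0808] [1.1 1.  0.2] [0.4535 0.3238 0.0819]
```

View pics/w2z.png

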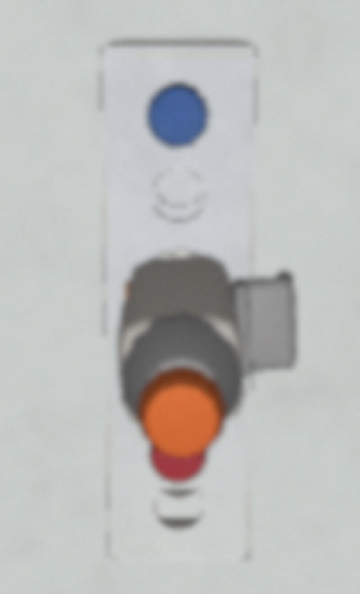

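>>> {"op": "apply_moves", "data": {"plan": [{"tx": -1.5,"ty": 1.5,"tz": -30,"rx": -0.003,"ry": -0.005,"rz": 0.03,"jaw": 1},{"tx": -1.5,"ty": 1.5,"tz": -60,"rx": -0.003,"ry": -0.005,"rz": 0.03,"jaw": 1},{"tx": -1.5,"ty": 1.5,"tz": -85,"rx": -0.003,"ry": -0.005,"rz": 0.03,"jaw": 1},{"tx": -1.5,"ty": 1.5,"tz": -100,"rx": -0.003,"ry": -0.005,"rz": 0.03,"jaw": 1},{"tx": -1.5,"ty": 1.5,"tz": -100,"rx": -0.003,"ry": -0.005,"rz": 0.03,"jaw": 1}]}}

```text
time_s: 3.5
position: [0.4418, 0.2779, 0.2295]
tool_rot: [[0.251, 0.968, -0.003], [0.968, -0.251, -0.002], [-0.002, -0.002, -1.0]]
ft_force: [0.2, -0.3, -0.9]
grip_width: 0.0856
```

Run:
```python
from m import *
d=snap('wrist','w3.png')
s=env.observe();print(s['time_s'],s['position'],np.round(s['tool_rot'],3).tolist(),s['ft_force'])
for k in('orange',): print(k,blobs(d['image'],(100,0,540,480),k))
i=cv2.imread('pics/w3.png')
cv2.imwrite('pics/w3z.png',np.clip(cv2.resize(i[100:480,180:460],None,fx=1.5,fy=1.5)*1.3,0,255).astype('uint8'))
```

```text
3.55 [0.44231357 0.27828253 0.2309794 ] [[0.251, 0.968, -0.0], [0.968, -0.251, -0.001], [-0.001, 0.0, -1.0]] [0.23814773 0.38815328 1.20821488]
orange [([321.7, 297.3], [305, 282, 34, 31, 772])]
```

View pics/w3z.png

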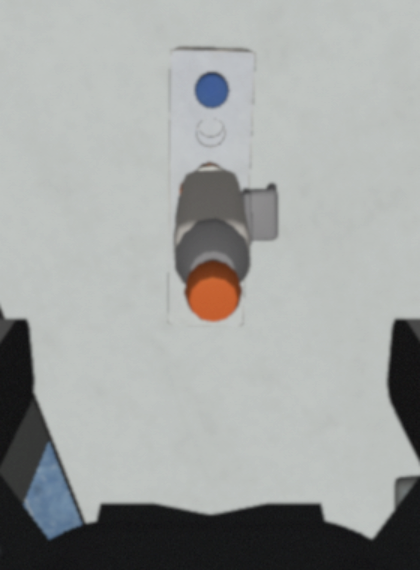

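Run:
```python
from m import *
d=dict(np.load('pics/w3.npz'));t=dict(np.load('pics/top0.npz'))
print(onz(d,321.7,297.3,.211).round(4), onz(d,321.7,297.3,.214).round(4),tri(ray(d,321.7,297.3),ray(t,237.7,266.5)))
s=env.observe();R=s['tool_rot']
print(R.T@(onz(d,321.7,297.3,.212)-s['position']))
```

```text
[0.4412 0.2784 0.211 ] [0.4416 0.2798 0.214 ] (array([0.44213863, 0.27914925, 0.21312104]), [np.float64(0.7138700889675437), np.float64(0.7138700889675997)])
[ 0.00033596 -0.00109898  0.01897903]
```

>>> {"op": "apply_moves", "data": {"plan": [{"tx": -0.5,"ty": 0.5,"tz": -20,"rx": 0,"ry": 0,"rz": 0,"jaw": 1},{"tx": -0.5,"ty": 0.5,"tz": -45,"rx": 0,"ry": 0,"rz": 0,"jaw": 1},{"tx": -0.5,"ty": 0.5,"tz": -65,"rx": 0,"ry": 0,"rz": 0,"jaw": 1},{"tx": -0.5,"ty": 0.5,"tz": -73,"rx": 0,"ry": 0,"rz": 0,"jaw": 1},{"tx": -0.5,"ty": 0.5,"tz": -73,"rx": 0,"ry": 0,"rz": 0,"jaw": 1}]}}

```text
time_s: 4.05
position: [0.4422, 0.2784, 0.1583]
tool_rot: [[0.252, 0.968, -0.0], [0.968, -0.252, -0.001], [-0.001, 0.0, -1.0]]
ft_force: [0.7, 0.8, 0.2]
grip_width: 0.0851
```

>>> {"op": "apply_moves", "data": {"plan": [{"tx": 0,"ty": 0,"tz": 0,"rx": 0,"ry": 0,"rz": 0,"jaw": -0.2},{"tx": 0,"ty": 0,"tz": 0,"rx": 0,"ry": 0,"rz": 0,"jaw": -0.4},{"tx": 0,"ty": 0,"tz": 0,"rx": 0,"ry": 0,"rz": 0,"jaw": -0.6},{"tx": 0,"ty": 0,"tz": 0,"rx": 0,"ry": 0,"rz": 0,"jaw": -1},{"tx": 0,"ty": 0,"tz": 0,"rx": 0,"ry": 0,"rz": 0,"jaw": -1},{"tx": 0,"ty": 0,"tz": 0,"rx": 0,"ry": 0,"rz": 0,"jaw": -1}], "grip_force": 60}}

```text
time_s: 4.65
position: [0.4423, 0.2786, 0.1589]
tool_rot: [[0.252, 0.968, 0.001], [0.968, -0.252, -0.001], [-0.001, 0.001, -1.0]]
ft_force: [-0.5, 0.3, 5.7]
grip_width: 0.0251
```

Run:
```python
from m import *
d=snap('wrist','w4.png')
s=env.observe();print(s['time_s'],s['position'],np.round(s['tool_rot'],4).tolist(),s['ft_force'],s['grip_width'],s['wrist_torque'])
```

```text
4.7 [0.44229449 0.27853963 0.15883209] [[0.2517, 0.9678, 0.0005], [0.9678, -0.2517, -0.0007], [-0.0006, 0.0007, -1.0]] [-1.0575837  -0.92853191  5.27359926] 0.024853370139567815 [-0.1059432   0.35267048  0.01095517]
```

View pics/w4.png

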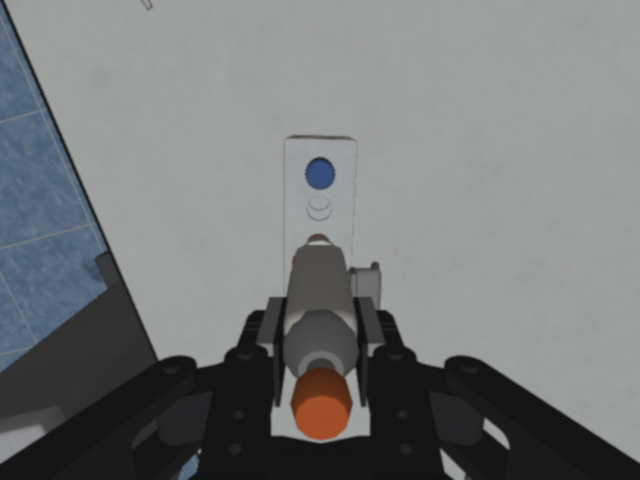

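>>> {"op": "apply_moves", "data": {"plan": [{"tx": 0,"ty": 0,"tz": 6,"rx": 0,"ry": 0,"rz": 0,"jaw": -1},{"tx": 0,"ty": 0,"tz": 18,"rx": 0,"ry": 0,"rz": 0,"jaw": -1},{"tx": 0,"ty": 0,"tz": 35,"rx": 0,"ry": 0,"rz": 0,"jaw": -1},{"tx": 0,"ty": 0,"tz": 55,"rx": 0,"ry": 0,"rz": 0,"jaw": -1},{"tx": 0,"ty": 0,"tz": 75,"rx": 0,"ry": 0,"rz": 0,"jaw": -1},{"tx": 0,"ty": 0,"tz": 100,"rx": 0,"ry": 0,"rz": 0,"jaw": -1},{"tx": 0,"ty": 0,"tz": 130,"rx": 0,"ry": 0,"rz": 0,"jaw": -1},{"tx": 0,"ty": 0,"tz": 160,"rx": 0,"ry": 0,"rz": 0,"jaw": -1},{"tx": 0,"ty": 0,"tz": 190,"rx": 0,"ry": 0,"rz": 0,"jaw": -1},{"tx": 0,"ty": 0,"tz": 220,"rx": 0,"ry": 0,"rz": 0,"jaw": -1},{"tx": 0,"ty": 0,"tz": 250,"rx": 0,"ry": 0,"rz": 0,"jaw": -1},{"tx": 0,"ty": 0,"tz": 260,"rx": 0,"ry": 0,"rz": 0,"jaw": -1}]}}

```text
time_s: 5.9
position: [0.4424, 0.2786, 0.4214]
tool_rot: [[0.252, 0.968, 0.005], [0.968, -0.252, 0.001], [0.002, 0.004, -1.0]]
ft_force: [-0.3, 0.3, -3.2]
grip_width: 0.0246
```

Run:
```python
from m import *
d=snap('wrist','w5.png');d=snap('scene','s5.png');t=snap('top','t5.png')
s=env.observe();print(s['time_s'],s['position'],np.round(s['tool_rot'],4).tolist(),s['ft_force'],s['grip_width'],s['wrist_torque'])
i=cv2.imread('pics/s5.png')
cv2.imwrite('pics/s5z.png',np.clip(cv2.resize(i[80:360,240:440],None,fx=3,fy=2.1)*1.3,0,255).astype('uint8'))
i=cv2.imread('pics/s5.png')
```

```text
6.05 [0.44227601 0.27852149 0.41778522] [[0.2518, 0.9678, -0.0007], [0.9678, -0.2518, -0.0012], [-0.0013, -0.0004, -1.0]] [-0.03421161 -0.18438155 -2.98202283] 0.02476395344340721 [0.0472622  0.02000463 0.03949903]
```

View pics/w5.png

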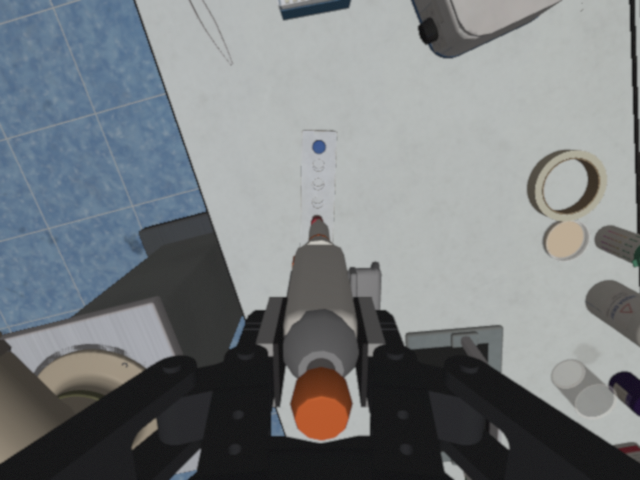

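View pics/s5.png

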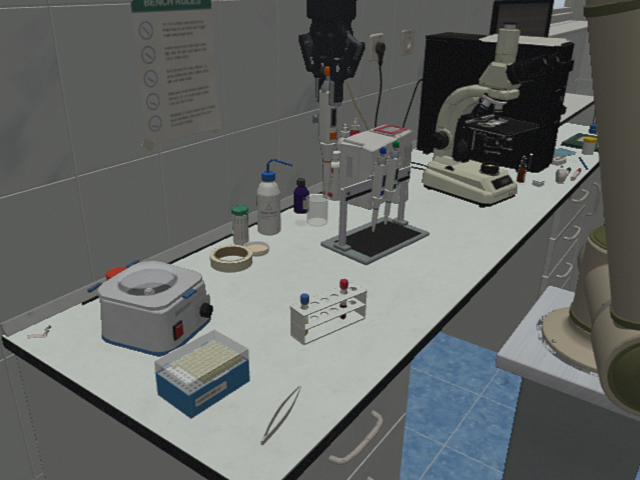

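Run:
```python
from m import *
d=dict(np.load('pics/w5.npz'));sc=dict(np.load('pics/s5.npz'))
s=env.observe();R=s['tool_rot'];p=s['position']
for h in (0,14,62,92,129,180,204,212):
    X=p+R@[0,0,.153-h/1000.]
    print(h,X.round(3),'wrist',proj(d,X).round(1),'scene',proj(sc,X).round(1))
for k in ('orange',):print(blobs(d['image'],(200,100,450,480),k),blobs(sc['image'],(290,50,360,260),k))
i=cv2.imread('pics/w5.png');cv2.imwrite('pics/w5z.png',np.clip(cv2.resize(i[190:450,250:400],None,fx=3.5,fy=2.3,interpolation=cv2.INTER_CUBIC)*1.3,0,255).astype('uint8'))
i=cv2.imread('pics/s5.png');cv2.imwrite('pics/s5z.png',np.clip(cv2.resize(i[50:220,290:370],None,fx=5,fy=3.5,interpolation=cv2.INTER_CUBIC)*1.3,0,255).astype('uint8'))
```

```text
0 [0.442 0.278 0.265] wrist [320.8 223.1] scene [326.4 195.8]
14 [0.442 0.278 0.279] wrist [320.9 227.7] scene [326.6 188. ]
62 [0.442 0.278 0.327] wrist [321.4 247.1] scene [327.1 160.7]
92 [0.442 0.278 0.357] wrist [321.8 263.3] scene [327.5 143. ]
129 [0.442 0.278 0.394] wrist [322.5 290.3] scene [328.  120.5]
180 [0.442 0.279 0.445] wrist [324.  350.6] scene [328.7  88.3]
204 [0.442 0.279 0.469] wrist [325.2 397.1] scene [329.   72.6]
212 [0.442 0.279 0.477] wrist [325.7 417.1] scene [329.1  67.4]
[([320.9, 406.8], [292, 375, 59, 64, 2858])] [([326.6, 69.8], [324, 66, 6, 9, 37]), ([332.5, 135.9], [330, 133, 6, 7, 33])]
```

View pics/w5z.png

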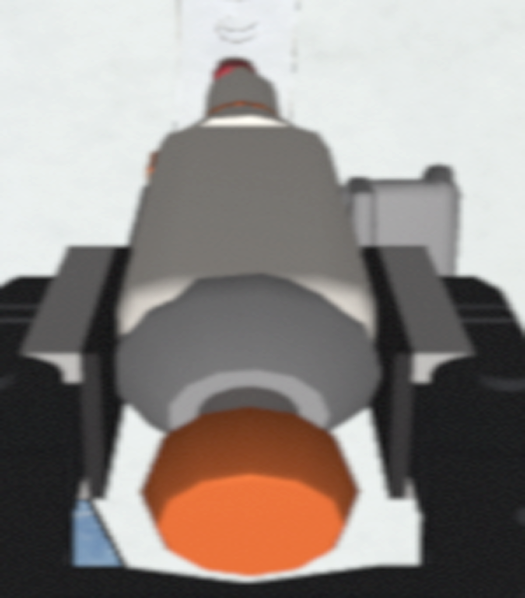

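View pics/s5z.png

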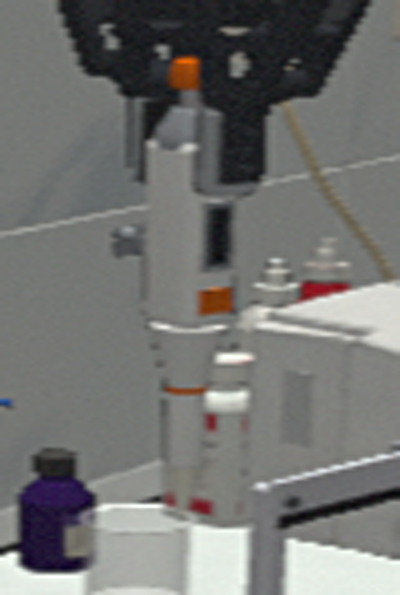

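>>> {"op": "apply_moves", "data": {"plan": [{"tx": 5,"ty": -20,"tz": 4,"rx": 0,"ry": 0,"rz": 0.01,"jaw": -1},{"tx": 10,"ty": -55,"tz": 6,"rx": 0,"ry": 0,"rz": 0.03,"jaw": -1},{"tx": 18,"ty": -95,"tz": 6,"rx": 0,"ry": 0,"rz": 0.05,"jaw": -1},{"tx": 26,"ty": -135,"tz": 6,"rx": 0,"ry": 0,"rz": 0.07,"jaw": -1},{"tx": 34,"ty": -175,"tz": 6,"rx": 0,"ry": 0,"rz": 0.092,"jaw": -1},{"tx": 42,"ty": -215,"tz": 6,"rx": 0,"ry": 0,"rz": 0.092,"jaw": -1},{"tx": 50,"ty": -255,"tz": 6,"rx": 0,"ry": 0,"rz": 0.092,"jaw": -1},{"tx": 56,"ty": -295,"tz": 6,"rx": 0,"ry": 0,"rz": 0.092,"jaw": -1},{"tx": 62,"ty": -335,"tz": 6,"rx": 0,"ry": 0,"rz": 0.092,"jaw": -1},{"tx": 68,"ty": -365,"tz": 6,"rx": 0,"ry": 0,"rz": 0.092,"jaw": -1},{"tx": 75,"ty": -385,"tz": 6,"rx": 0,"ry": 0,"rz": 0.092,"jaw": -1},{"tx": 85,"ty": -394,"tz": 6,"rx": 0,"ry": 0,"rz": 0.092,"jaw": -1}]}}

```text
time_s: 7.25
position: [0.5272, -0.1174, 0.4214]
tool_rot: [[0.164, 0.986, -0.004], [0.986, -0.164, 0.0], [-0.0, -0.004, -1.0]]
ft_force: [0.5, -0.0, -2.9]
grip_width: 0.0251
```

Run:
```python
from m import *
s=env.observe();print(s['time_s'],s['position'],np.round(s['tool_rot'],4).tolist(),s['ft_force'])
```

```text
7.25 [ 0.52717774 -0.11738336  0.42143041] [[0.1641, 0.9864, -0.0044], [0.9865, -0.1641, 0.0003], [-0.0004, -0.0044, -1.0]] [ 0.45527034 -0.01072213 -2.87202723]
```

>>> {"op": "apply_moves", "data": {"plan": [{"tx": 10,"ty": 1,"tz": 1,"rx": 0,"ry": 0,"rz": 0,"jaw": -1},{"tx": 20,"ty": 2,"tz": 1,"rx": 0,"ry": -0.004,"rz": 0.002,"jaw": -1},{"tx": 20,"ty": 2,"tz": 1,"rx": 0,"ry": -0.004,"rz": 0.002,"jaw": -1},{"tx": 20,"ty": 2,"tz": 1,"rx": 0,"ry": -0.004,"rz": 0.002,"jaw": -1}]}}

```text
time_s: 7.65
position: [0.5472, -0.1146, 0.4222]
tool_rot: [[0.161, 0.987, -0.001], [0.987, -0.161, 0.001], [0.0, -0.001, -1.0]]
ft_force: [-0.0, -0.4, -2.6]
grip_width: 0.0251
```

Run:
```python
from m import *
d=snap('wrist','w6.png');sc=snap('scene','s6.png');t=snap('top','t6.png')
s=env.observe();print(s['time_s'],s['position'],np.round(s['tool_rot'],4).tolist(),s['ft_force'])
for k in ('orange','blue','green'):print(k,blobs(d['image'],(200,50,450,480),k),blobs(sc['image'],(290,50,460,260),k),blobs(t['image'],(380,120,560,275),k))
i=cv2.imread('pics/s6.png');cv2.imwrite('pics/s6z.png',np.clip(cv2.resize(i[30:230,320:450],None,fx=4,fy=3,interpolation=cv2.INTER_CUBIC)*1.3,0,255).astype('uint8'))
i=cv2.imread('pics/w6.png');cv2.imwrite('pics/w6z.png',np.clip(cv2.resize(i[100:440,230:420],None,fx=2.4,fy=1.75,interpolation=cv2.INTER_CUBIC)*1.3,0,255).astype('uint8'))
```

```text
7.8 [ 0.54687264 -0.11492915  0.42276867] [[0.1616, 0.9869, -0.0], [0.9869, -0.1616, 0.0001], [0.0001, -0.0, -1.0]] [ 0.08145205  0.39780169 -1.88239764]
orange [([321.0, 405.3], [292, 372, 59, 67, 3052])] [] []
blue [([313.3, 190.2], [304, 181, 20, 20, 298])] [([382.7, 150.2], [380, 147, 6, 7, 32])] [([464.7, 207.6], [461, 203, 9, 9, 55])]
green [] [([395.8, 143.8], [393, 141, 6, 7, 29])] []
```

View pics/w6z.png

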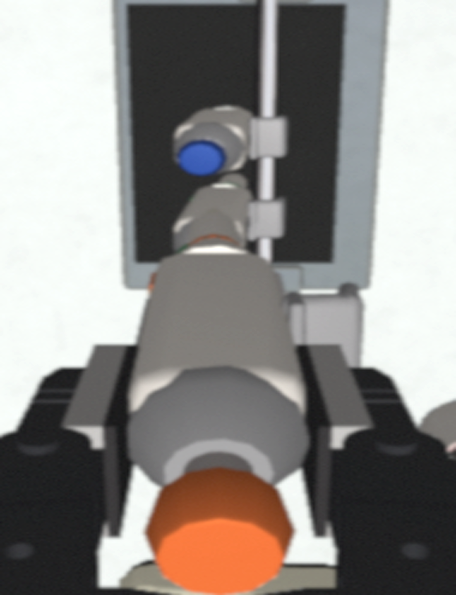

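View pics/s6z.png

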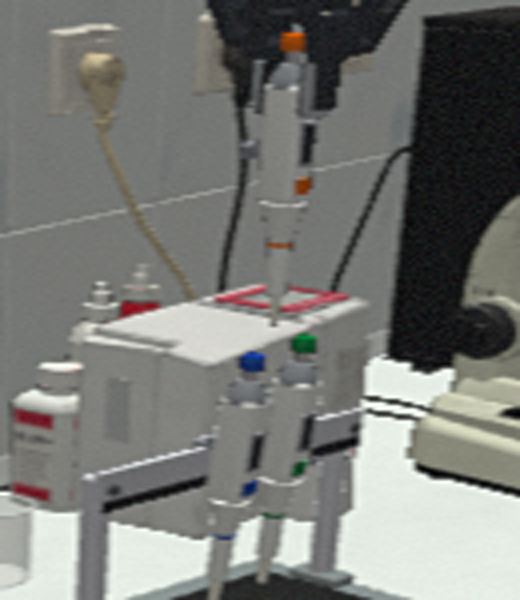

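View pics/t6.png

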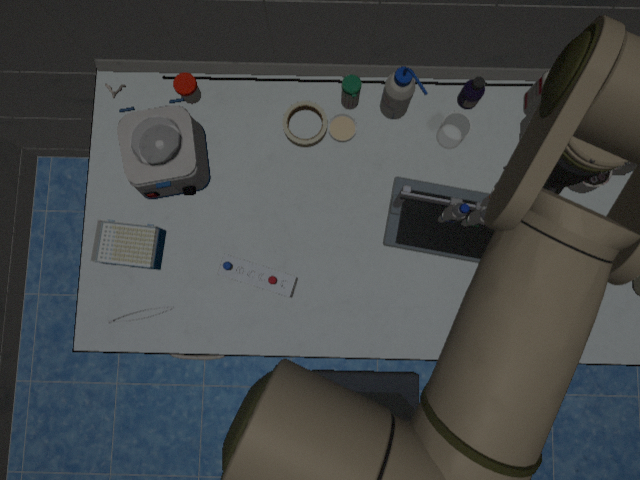

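Run:
```python
from m import *
d=dict(np.load('pics/w6.npz'));s=env.observe();R=s['tool_rot'];p=s['position']
img=d['image'];g=cv2.cvtColor(img,cv2.COLOR_RGB2GRAY).astype(float)
hsv=cv2.cvtColor(img,cv2.COLOR_RGB2HSV)
# rail back edge rows
pts=[]
for r in list(range(106,160,4))+[203,206,209,212]:
    row=g[r,325:365]; k=row.argmax(); 
    for c in range(k,38):
        if row[c]>90>=row[c+1]:
            u=325+c+(row[c]-90)/(row[c]-row[c+1]); pts.append(onz(d,u,r,.171)); break
pts=np.array(pts);a,b=np.polyfit(pts[:,1],pts[:,0],1);yaw=-np.arctan(a);print('yaw',np.degrees(yaw),len(pts),np.abs(pts[:,0]-a*pts[:,1]-b).max())
X=np.array([np.cos(yaw),np.sin(yaw)]);Y=np.array([-X[1],X[0]])
rf=X@[b,0]-.005;print('rail front apparent',rf,'tcp s,Y',X@p[:2],Y@p[:2])
print('blue',(lambda q:(X@q[:2]-rf,Y@q[:2]))(onz(d,313.3,190.2,.247)))
for h in (62,92,204):
    print(h,proj(d,p+R@[0,0,.153-h/1000.]).round(1))
# orange ring row scan & handle extents
for r in range(234,244):
    m=(hsv[r,290:350,1]>90)&(hsv[r,290:350,0]<20); c=np.where(m)[0]; print(r,(c.min()+290,c.max()+290) if len(c) else None)
for r in range(245,262,3): print(r,g[r,295:350].astype(int).tolist())
```

```text
yaw -9.077452118895494 18 0.00013295056187168086
rail front apparent 0.5750724158572382 tcp s,Y 0.5581559002974857 -0.027209962261150203
blue (np.float64(-0.023453755148948763), np.float64(-0.005086102252759716))
62 [322.  249.3]
92 [322.1 266.3]
204 [323.6 409. ]
234 (np.int64(317), np.int64(320))
235 (np.int64(314), np.int64(323))
236 (np.int64(313), np.int64(324))
237 (np.int64(312), np.int64(312))
238 None
239 None
240 None
241 None
242 None
243 None
245 [34, 35, 34, 36, 38, 43, 50, 62, 75, 84, 91, 99, 107, 112, 114, 113, 114, 115, 114, 114, 113, 114, 113, 114, 114, 113, 114, 114, 114, 114, 113, 113, 113, 113, 112, 112, 107, 100, 90, 81, 72, 72, 90, 128, 159, 172, 168, 135, 77, 38, 34, 35, 34, 34, 35]
248 [40, 48, 65, 81, 88, 91, 92, 93, 93, 93, 93, 94, 93, 93, 93, 94, 93, 93, 94, 93, 92, 93, 93, 93, 93, 93, 94, 93, 93, 94, 93, 93, 93, 93, 94, 93, 94, 93, 93, 93, 92, 93, 92, 94, 101, 118, 135, 118, 71, 39, 38, 37, 36, 38, 38]
251 [107, 98, 93, 91, 93, 93, 93, 93, 93, 94, 94, 95, 94, 94, 93, 94, 93, 93, 94, 94, 93, 94, 94, 93, 94, 94, 93, 94, 94, 94, 93, 93, 93, 94, 94, 93, 93, 92, 93, 93, 93, 93, 93, 92, 93, 93, 94, 91, 85, 86, 87, 87, 86, 87, 88]
254 [100, 93, 92, 93, 93, 93, 93, 93, 93, 94, 94, 94, 94, 95, 94, 94, 94, 93, 95, 93, 94, 93, 93, 93, 94, 94, 94, 94, 94, 94, 95, 93, 94, 95, 95, 94, 94, 93, 93, 93, 93, 94, 93, 93, 93, 92, 93, 91, 95, 103, 111, 114, 115, 117, 116]
257 [86, 92, 93, 93, 93, 93, 94, 94, 94, 95, 95, 95, 94, 94, 95, 95, 94, 94, 95, 95, 94, 94, 95, 95, 94, 94, 94, 94, 94, 95, 95, 94, 94, 93, 94, 94, 93, 94, 94, 94, 94, 95, 93, 93, 93, 93, 92, 91, 89, 86, 87, 97, 109, 117, 119]
260 [90, 93, 93, 93, 93, 94, 93, 94, 93, 94, 95, 94, 94, 95, 95, 94, 95, 95, 95, 95, 96, 95, 95, 94, 94, 95, 94, 95, 95, 95, 94, 95, 95, 94, 95, 95, 95, 95, 95, 94, 96, 94, 94, 93, 94, 93, 93, 92, 91, 88, 86, 88, 101, 114, 118]
```

Run:
```python
from m import *
sc=dict(np.load('pics/s6.npz'));s=env.observe();R=s['tool_rot'];p=s['position']
for h in (0,20,62,92,204): print(h,proj(sc,p+R@[0,0,.153-h/1000.]).round(1))
print('blue pred',proj(sc,[.544,-.0917,.247]),'green',proj(sc,[.5364,-.1361,.253]))
i=cv2.imread('pics/s6.png');cv2.imwrite('pics/s6y.png',np.clip(cv2.resize(i[30:250,360:415],None,fx=9,fy=2.7,interpolation=cv2.INTER_CUBIC)*1.3,0,255).astype('uint8'))
```

```text
0 [387.6 136.7]
20 [388.2 128.1]
62 [389.4 109.6]
92 [390.3  96.1]
204 [393.7  43.3]
blue pred [383.01599949 148.77360387] green [395.63958791 142.71872977]
```

View pics/s6y.png

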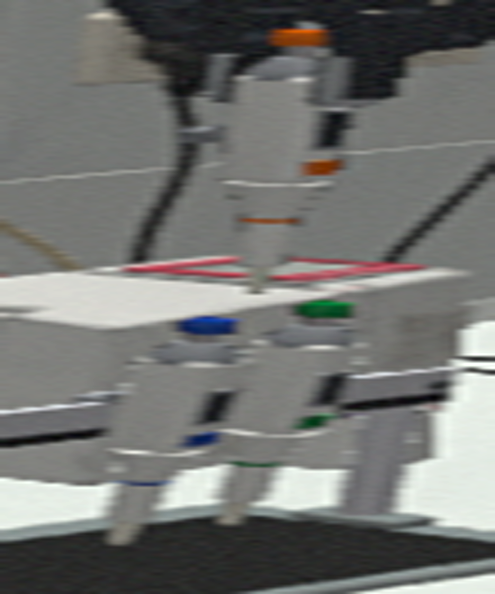

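>>> {"op": "apply_moves", "data": {"plan": [{"tx": 0,"ty": 0,"tz": -10,"rx": 0,"ry": 0,"rz": 0,"jaw": -1},{"tx": 0,"ty": 0,"tz": -25,"rx": 0,"ry": 0,"rz": 0,"jaw": -1},{"tx": 0,"ty": 0,"tz": -40,"rx": 0,"ry": 0,"rz": 0,"jaw": -1},{"tx": 0,"ty": 0,"tz": -52,"rx": 0,"ry": 0,"rz": 0,"jaw": -1},{"tx": 0,"ty": 0,"tz": -60,"rx": 0,"ry": 0,"rz": 0,"jaw": -1},{"tx": 0,"ty": 0,"tz": -60,"rx": 0,"ry": 0,"rz": 0,"jaw": -1}]}}

```text
time_s: 8.4
position: [0.5465, -0.1147, 0.3621]
tool_rot: [[0.162, 0.987, -0.001], [0.987, -0.162, 0.001], [0.0, -0.002, -1.0]]
ft_force: [-0.3, 0.6, -3.0]
grip_width: 0.0248
```

Run:
```python
from m import *
d=snap('wrist','w7.png');sc=snap('scene','s7.png')
s=env.observe();print(s['time_s'],s['position'],np.round(s['tool_rot'],4).tolist(),s['ft_force'],s['wrist_torque'])
for k in ('orange','blue','green'):print(k,blobs(d['image'],(200,50,450,480),k),blobs(sc['image'],(290,50,460,260),k))
i=cv2.imread('pics/s7.png');cv2.imwrite('pics/s7y.png',np.clip(cv2.resize(i[50:250,350:425],None,fx=7,fy=3,interpolation=cv2.INTER_CUBIC)*1.3,0,255).astype('uint8'))
i=cv2.imread('pics/w7.png');cv2.imwrite('pics/w7z.png',np.clip(cv2.resize(i[100:440,230:420],None,fx=3.5,fy=1.75,interpolation=cv2.INTER_CUBIC)*1.3,0,255).astype('uint8'))
```

```text
8.5 [ 0.54688764 -0.11492081  0.36340481] [[0.1616, 0.9869, 0.0008], [0.9869, -0.1616, -0.0003], [-0.0002, 0.0008, -1.0]] [-0.05612854 -0.22269139 -2.9474858 ] [ 0.0455317  -0.0315982  -0.01962641]
orange [([321.0, 405.3], [292, 373, 59, 66, 3017])] [([390.9, 71.6], [389, 69, 5, 6, 27])]
blue [([312.8, 204.4], [301, 193, 24, 24, 455])] [([382.7, 150.0], [380, 147, 6, 7, 32])]
green [] [([395.6, 143.8], [393, 141, 6, 7, 30])]
```

View pics/w7z.png

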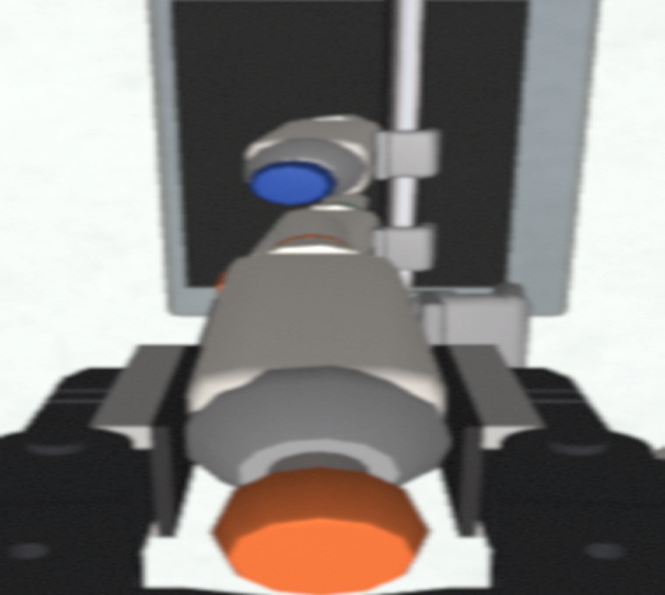

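View pics/s7y.png

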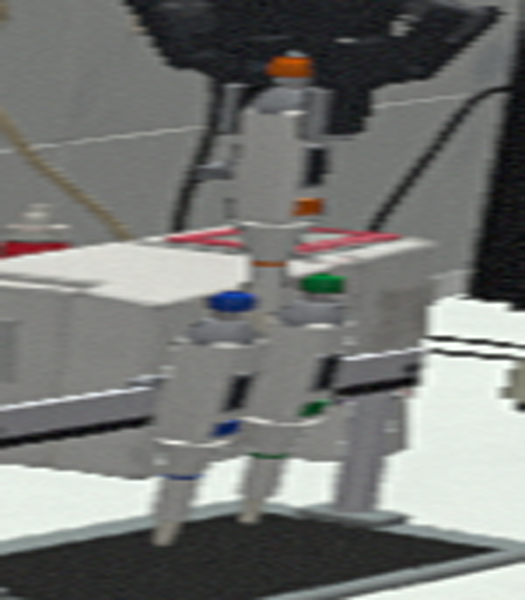

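```bash
cat > rail.py <<'E'
from m import *
def rail(d,rows,yaw=None):
    g=cv2.cvtColor(d['image'],cv2.COLOR_RGB2GRAY).astype(float);pts=[]
    for r in rows:
        row=g[r,325:365]; k=row.argmax()
        for c in range(k,38):
            if row[c]>90>=row[c+1]:
                pts.append(onz(d,325+c+(row[c]-90)/(row[c]-row[c+1]),r,.171)); break
    pts=np.array(pts)
    if yaw is None:
        a,b=np.polyfit(pts[:,1],pts[:,0],1);yaw=-np.arctan(a)
    X=np.array([np.cos(yaw),np.sin(yaw)])
    v=pts[:,:2]@X
    return np.degrees(yaw),np.median(v)-.005,v.std(),X
E
python3 - <<'E'
from rail import *
yw=np.radians(-9.2)
for f,rows in (('w1b',list(range(90,168,5))+[210,215,220]),('w6',range(106,160,4)),('w7',range(102,168,5))):
    d=dict(np.load(f'pics/{f}.npz'));print(f,rail(d,rows)[:3],rail(d,rows,yw)[:3],d['world_from_camera'][:3,3].round(4))
s=env.observe();R=s['tool_rot'];p=s['position'];d=dict(np.load('pics/w7.npz'))
for h in (62,92,204): print(h,proj(d,p+R@[0,0,.153-h/1000.]).round(1))
hsv=cv2.cvtColor(d['image'],cv2.COLOR_RGB2HSV)
for r in range(232,242):
    m=(hsv[r,290:350,1]>90)&(hsv[r,290:350,0]<20); c=np.where(m)[0]; print(r,(c.min()+290,c.max()+290) if len(c) else None)
X=rail(d,range(102,168,5),yw)[3]; print('tcp s',X@p[:2])
for k,uv,f in(('blue',(312.8,204.4),'w7'),):
    q=onz(d,*uv,.247);print(X@q[:2],np.array([-X[1],X[0]])@q[:2],np.array([-X[1],X[0]])@p[:2])
E
```

```text
w1b (np.float64(-12.539604979257204), np.float64(0.5713651633779541), np.float64(0.0029829562398374703)) (np.float64(-9.200000000000001), np.float64(0.5747002180584465), np.float64(0.0034727395795348106)) [ 0.5544 -0.0417  0.4984]
w6 (np.float64(-8.925751694572186), np.float64(0.5752031401753973), np.float64(7.692536294038498e-05)) (np.float64(-9.200000000000001), np.float64(0.5750076531062941), np.float64(0.00010395604936816505)) [ 0.558  -0.0417  0.5651]
w7 (np.float64(-9.227827905394987), np.float64(0.5748890639921562), np.float64(7.264347167880424e-05)) (np.float64(-9.200000000000001), np.float64(0.5749075351787513), np.float64(7.304062023084332e-05)) [ 0.5574 -0.0418  0.5051]
62 [323.3 249.3]
92 [323.6 266.3]
204 [326.  409.9]
232 None
233 None
234 (np.int64(317), np.int64(319))
235 (np.int64(315), np.int64(323))
236 (np.int64(313), np.int64(325))
237 (np.int64(312), np.int64(312))
238 None
239 None
240 None
241 None
tcp s 0.5582262960342261
0.5516361685003779 -0.003561345316361624 -0.026005457821466394
```

>>> {"op": "apply_moves", "data": {"plan": [{"tx": 0,"ty": 0,"tz": -10,"rx": 0,"ry": 0,"rz": 0,"jaw": -1},{"tx": 0,"ty": 0,"tz": -22,"rx": 0,"ry": 0,"rz": 0,"jaw": -1},{"tx": 0,"ty": 0,"tz": -34,"rx": 0,"ry": 0,"rz": 0,"jaw": -1},{"tx": 0,"ty": 0,"tz": -46,"rx": 0,"ry": 0,"rz": 0,"jaw": -1},{"tx": 0,"ty": 0,"tz": -58,"rx": 0,"ry": 0,"rz": 0,"jaw": -1},{"tx": 0,"ty": 0,"tz": -66,"rx": 0,"ry": 0,"rz": 0,"jaw": -1},{"tx": 0,"ty": 0,"tz": -68,"rx": 0,"ry": 0,"rz": 0,"jaw": -1},{"tx": 0,"ty": 0,"tz": -68,"rx": 0,"ry": 0,"rz": 0,"jaw": -1}]}}

```text
time_s: 9.3
position: [0.5469, -0.115, 0.2955]
tool_rot: [[0.162, 0.987, 0.001], [0.987, -0.162, -0.0], [-0.0, 0.001, -1.0]]
ft_force: [0.0, 0.5, -2.0]
grip_width: 0.0252
```

Run:
```python
from rail import *
s=env.observe();print(s['time_s'],s['position'],np.round(s['tool_rot'],4).tolist(),s['ft_force'],s['wrist_torque'])
sc=dict(np.load('pics/s6.npz'));p=np.array([.54687,-.11493,.42277]);X=np.array([.9871,-.1599])
for h in (115,120,125,130,135,140,145): print(h,proj(sc,p+[X[0]*.022,X[1]*.022,h/1000-.153]).round(1))
i=cv2.imread('pics/s6.png');cv2.imwrite('pics/s6h.png',np.clip(cv2.resize(i[35:115,370:410],None,fx=10,fy=7,interpolation=cv2.INTER_CUBIC)*1.3,0,255).astype('uint8'))
```

```text
9.3 [ 0.54691723 -0.11498778  0.29546432] [[0.1616, 0.9868, 0.0009], [0.9868, -0.1616, -0.0004], [-0.0002, 0.0009, -1.0]] [ 0.02325416  0.45306141 -2.03521282] [-0.06658892 -0.00037263 -0.00720718]
115 [383.2  84.2]
120 [383.4  81.9]
125 [383.5  79.6]
130 [383.6  77.3]
135 [383.8  75. ]
140 [383.9  72.7]
145 [384.1  70.3]
```

View pics/s6h.png

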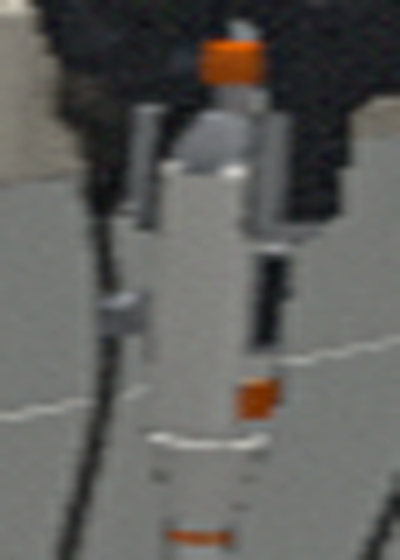

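>>> {"op": "apply_moves", "data": {"plan": [{"tx": 0.3,"ty": 0,"tz": -4,"rx": 0,"ry": 0,"rz": 0,"jaw": -1},{"tx": 0.6,"ty": 0,"tz": -8,"rx": 0,"ry": 0,"rz": 0,"jaw": -1},{"tx": 1,"ty": -0.2,"tz": -11,"rx": 0,"ry": 0,"rz": 0,"jaw": -1},{"tx": 1,"ty": -0.2,"tz": -13,"rx": 0,"ry": 0,"rz": 0,"jaw": -1},{"tx": 1,"ty": -0.2,"tz": -15,"rx": 0,"ry": 0,"rz": 0,"jaw": -1},{"tx": 1,"ty": -0.2,"tz": -17,"rx": 0,"ry": 0,"rz": 0,"jaw": -1}]}}

```text
time_s: 9.9
position: [0.5479, -0.1152, 0.2783]
tool_rot: [[0.162, 0.987, 0.001], [0.987, -0.162, -0.0], [-0.0, 0.001, -1.0]]
ft_force: [-0.1, -1.2, -1.3]
grip_width: 0.025
```

>>> {"op": "apply_moves", "data": {"plan": [{"tx": 0,"ty": 0,"tz": -1,"rx": 0,"ry": 0,"rz": 0,"jaw": -1},{"tx": 0,"ty": 0,"tz": -2,"rx": 0,"ry": 0,"rz": 0,"jaw": -1},{"tx": 0,"ty": 0,"tz": -3,"rx": 0,"ry": 0,"rz": 0,"jaw": -1},{"tx": 0,"ty": 0,"tz": -4,"rx": 0,"ry": 0,"rz": 0,"jaw": -1},{"tx": 0,"ty": 0,"tz": -5,"rx": 0,"ry": 0,"rz": 0,"jaw": -1},{"tx": 0,"ty": 0,"tz": -6,"rx": 0,"ry": 0,"rz": 0,"jaw": -1}]}}

```text
time_s: 10.5
position: [0.5479, -0.1152, 0.2723]
tool_rot: [[0.162, 0.987, 0.001], [0.987, -0.162, -0.0], [-0.0, 0.001, -1.0]]
ft_force: [0.5, -1.5, -2.3]
grip_width: 0.0248
```

>>> {"op": "apply_moves", "data": {"plan": [{"tx": 0,"ty": 0,"tz": -1,"rx": 0,"ry": 0,"rz": 0,"jaw": -1},{"tx": 0,"ty": 0,"tz": -2,"rx": 0,"ry": 0,"rz": 0,"jaw": -1},{"tx": 0,"ty": 0,"tz": -3,"rx": 0,"ry": 0,"rz": 0,"jaw": -1},{"tx": 0,"ty": 0,"tz": -4,"rx": 0,"ry": 0,"rz": 0,"jaw": -1},{"tx": 0,"ty": 0,"tz": -5,"rx": 0,"ry": 0,"rz": 0,"jaw": -1},{"tx": 0,"ty": 0,"tz": -6,"rx": 0,"ry": 0,"rz": 0,"jaw": -1}]}}

```text
time_s: 11.1
position: [0.5479, -0.1152, 0.2662]
tool_rot: [[0.162, 0.987, 0.001], [0.987, -0.162, -0.001], [-0.0, 0.001, -1.0]]
ft_force: [-1.1, -1.3, -1.9]
grip_width: 0.0246
```

>>> {"op": "apply_moves", "data": {"plan": [{"tx": 0,"ty": 0,"tz": -1,"rx": 0,"ry": 0,"rz": 0,"jaw": -1},{"tx": 0,"ty": 0,"tz": -2,"rx": 0,"ry": 0,"rz": 0,"jaw": -1},{"tx": 0,"ty": 0,"tz": -3,"rx": 0,"ry": 0,"rz": 0,"jaw": -1},{"tx": 0,"ty": 0,"tz": -4,"rx": 0,"ry": 0,"rz": 0,"jaw": -1},{"tx": 0,"ty": 0,"tz": -5,"rx": 0,"ry": 0,"rz": 0,"jaw": -1},{"tx": 0,"ty": 0,"tz": -6,"rx": 0,"ry": 0,"rz": 0,"jaw": -1}]}}

```text
time_s: 11.7
position: [0.5479, -0.1152, 0.2601]
tool_rot: [[0.162, 0.987, 0.001], [0.987, -0.162, -0.001], [-0.0, 0.001, -1.0]]
ft_force: [-0.9, -1.5, -1.1]
grip_width: 0.0248
```

Run:
```python
from rail import *
d=snap('wrist','w8.png');sc=snap('scene','s8.png')
s=env.observe();print(s['time_s'],s['position'],s['ft_force'],s['wrist_torque'])
for k in ('orange','blue','green'):print(k,blobs(d['image'],(200,50,450,480),k),blobs(sc['image'],(290,50,460,260),k))
i=cv2.imread('pics/s8.png');cv2.imwrite('pics/s8y.png',np.clip(cv2.resize(i[60:250,350:425],None,fx=7,fy=3,interpolation=cv2.INTER_CUBIC)*1.3,0,255).astype('uint8'))
i=cv2.imread('pics/w8.png');cv2.imwrite('pics/w8z.png',np.clip(cv2.resize(i[100:440,230:420],None,fx=3.5,fy=1.75,interpolation=cv2.INTER_CUBIC)*1.3,0,255).astype('uint8'))
```

```text
11.8 [ 0.54791624 -0.1152119   0.26004952] [ 0.16002977 -1.85500144 -1.74941937] [-0.23840005 -0.03185004 -0.03194128]
orange [([321.0, 404.7], [292, 372, 59, 67, 3073])] [([387.6, 118.4], [385, 116, 6, 6, 27])]
blue [([305.1, 238.5], [286, 219, 39, 39, 1187])] [([381.1, 150.4], [378, 148, 7, 6, 35])]
green [] [([396.2, 144.3], [394, 142, 5, 6, 23])]
```

View pics/w8z.png

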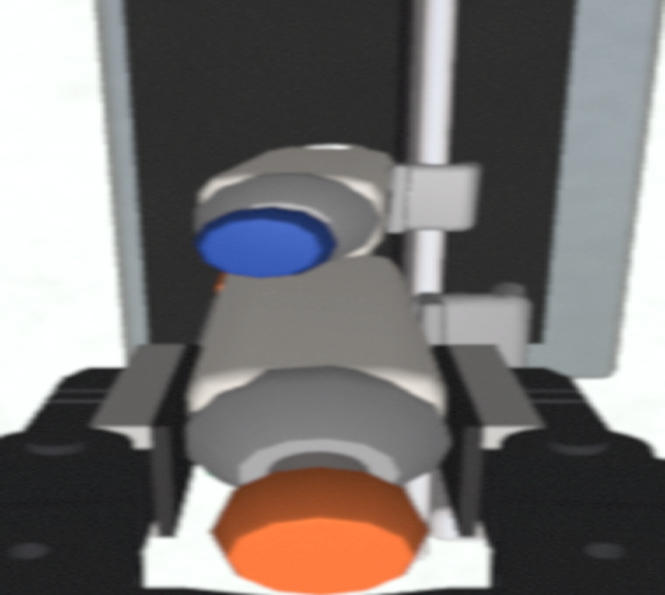

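View pics/s8y.png

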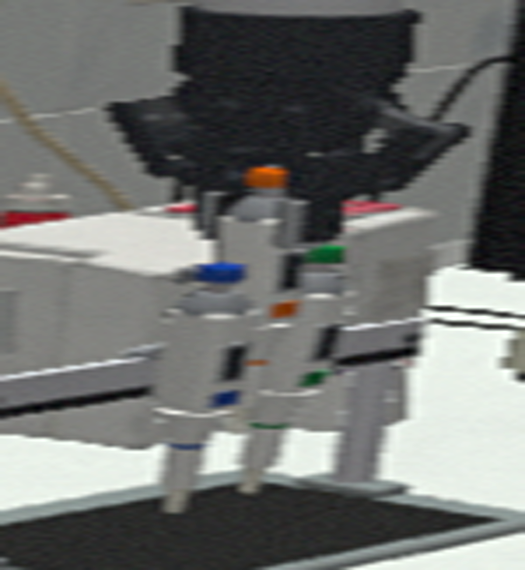

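Run:
```python
from rail import *
yw=np.radians(-9.2);d=dict(np.load('pics/w8.npz'))
g=cv2.cvtColor(d['image'],cv2.COLOR_RGB2GRAY)
print(g[150,340:372].tolist())
print(rail(d,range(104,190,6))[:3],rail(d,range(104,190,6),yw)[:3])
s=env.observe();p=s['position'];X=rail(d,range(104,190,6),yw)[3];print('tcp s',X@p[:2]); R=s['tool_rot']
for h in (62,204): print(h,proj(d,p+R@[0,0,.153-h/1000.]).round(1))
```

```text
[35, 34, 34, 30, 24, 29, 36, 54, 72, 84, 112, 142, 161, 171, 176, 177, 171, 156, 122, 74, 42, 35, 35, 36, 37, 36, 35, 35, 34, 36, 34, 36]
(np.float64(-9.239180984121031), np.float64(0.5747844003284946), np.float64(3.5286302311588144e-05)) (np.float64(-9.200000000000001), np.float64(0.5748071012875503), np.float64(3.658741355292305e-05))
tcp s 0.5592882081226582
62 [322.2 248.3]
204 [324.9 406.1]
```

>>> {"op": "apply_moves", "data": {"plan": [{"tx": 0,"ty": 0,"tz": -2,"rx": 0,"ry": 0,"rz": 0,"jaw": -1},{"tx": 0,"ty": 0,"tz": -4,"rx": 0,"ry": 0,"rz": 0,"jaw": -1},{"tx": 0,"ty": 0,"tz": -6,"rx": 0,"ry": 0,"rz": 0,"jaw": -1},{"tx": 0,"ty": 0,"tz": -8,"rx": 0,"ry": 0,"rz": 0,"jaw": -1},{"tx": 0,"ty": 0,"tz": -10,"rx": 0,"ry": 0,"rz": 0,"jaw": -1},{"tx": 0,"ty": 0,"tz": -12,"rx": 0,"ry": 0,"rz": 0,"jaw": -1},{"tx": 0,"ty": 0,"tz": -14,"rx": 0,"ry": 0,"rz": 0,"jaw": -1},{"tx": 0,"ty": 0,"tz": -16,"rx": 0,"ry": 0,"rz": 0,"jaw": -1},{"tx": 0,"ty": 0,"tz": -18,"rx": 0,"ry": 0,"rz": 0,"jaw": -1},{"tx": 0,"ty": 0,"tz": -20,"rx": 0,"ry": 0,"rz": 0,"jaw": -1}]}}

```text
time_s: 12.8
position: [0.5479, -0.1152, 0.2399]
tool_rot: [[0.162, 0.987, 0.001], [0.987, -0.162, -0.0], [-0.0, 0.001, -1.0]]
ft_force: [-0.3, -1.9, -0.6]
grip_width: 0.025
```

>>> {"op": "apply_moves", "data": {"plan": [{"tx": 0,"ty": 0,"tz": -2,"rx": 0,"ry": 0,"rz": 0,"jaw": -1},{"tx": 0,"ty": 0,"tz": -4,"rx": 0,"ry": 0,"rz": 0,"jaw": -1},{"tx": 0,"ty": 0,"tz": -6,"rx": 0,"ry": 0,"rz": 0,"jaw": -1},{"tx": 0,"ty": 0,"tz": -8,"rx": 0,"ry": 0,"rz": 0,"jaw": -1},{"tx": 0,"ty": 0,"tz": -10,"rx": 0,"ry": 0,"rz": 0,"jaw": -1},{"tx": 0,"ty": 0,"tz": -12,"rx": 0,"ry": 0,"rz": 0,"jaw": -1},{"tx": 0,"ty": 0,"tz": -14,"rx": 0,"ry": 0,"rz": 0,"jaw": -1},{"tx": 0,"ty": 0,"tz": -16,"rx": 0,"ry": 0,"rz": 0,"jaw": -1},{"tx": 0,"ty": 0,"tz": -18,"rx": 0,"ry": 0,"rz": 0,"jaw": -1},{"tx": 0,"ty": 0,"tz": -20,"rx": 0,"ry": 0,"rz": 0,"jaw": -1}]}}

```text
time_s: 13.8
position: [0.5479, -0.1152, 0.2197]
tool_rot: [[0.162, 0.987, 0.001], [0.987, -0.162, -0.0], [-0.0, 0.001, -1.0]]
ft_force: [-0.5, -1.7, -2.2]
grip_width: 0.0247
```

Run:
```python
from rail import *
d=snap('wrist','w9.png');sc=snap('scene','s9.png')
s=env.observe();print(s['time_s'],s['position'],s['ft_force'],s['wrist_torque'])
for k in ('orange','blue','green'):print(k,blobs(d['image'],(200,50,450,480),k),blobs(sc['image'],(290,50,460,260),k))
i=cv2.imread('pics/s9.png');cv2.imwrite('pics/s9y.png',np.clip(cv2.resize(i[60:250,350:425],None,fx=7,fy=3,interpolation=cv2.INTER_CUBIC)*1.3,0,255).astype('uint8'))
yw=np.radians(-9.2);X=np.array([np.cos(yw),np.sin(yw)]);print('tcp s',X@s['position'][:2])
i=cv2.imread('pics/w9.png');cv2.imwrite('pics/w9z.png',np.clip(cv2.resize(i[100:440,230:420],None,fx=3.5,fy=1.75,interpolation=cv2.INTER_CUBIC)*1.3,0,255).astype('uint8'))
```

```text
13.9 [ 0.54784902 -0.11515625  0.21953215] [ 0.48074435 -1.60882241 -2.64308791] [-0.16896659  0.02246773  0.00641326]
orange [([320.7, 404.4], [291, 370, 60, 70, 3229])] [([386.4, 136.3], [384, 134, 5, 6, 25])]
blue [([301.3, 279.7], [276, 253, 52, 54, 2150])] [([381.4, 150.2], [379, 147, 6, 7, 36])]
green [([288.9, 425.3], [278, 401, 40, 42, 531])] []
tcp s 0.5592129571333005
```

View pics/w9z.png

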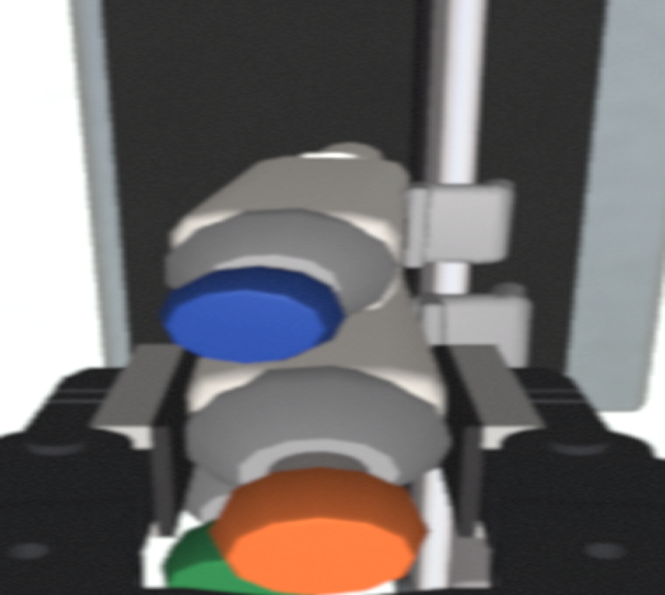

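View pics/s9y.png

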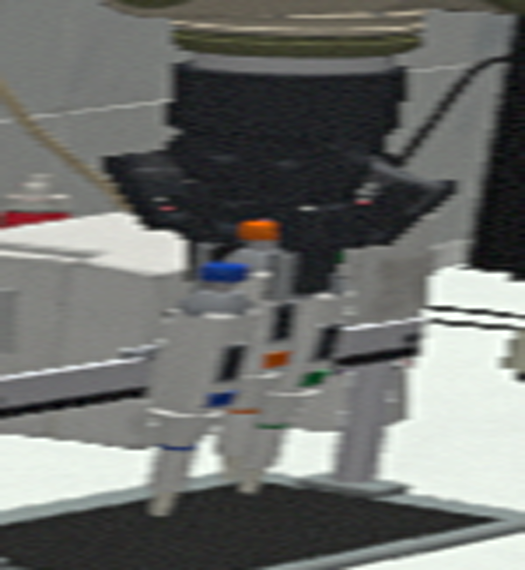

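>>> {"op": "apply_moves", "data": {"plan": [{"tx": 1,"ty": -0.2,"tz": -1,"rx": 0,"ry": 0,"rz": 0,"jaw": -1},{"tx": 2,"ty": -0.3,"tz": -1,"rx": 0,"ry": 0,"rz": 0,"jaw": -1},{"tx": 2.5,"ty": -0.4,"tz": -1,"rx": 0,"ry": 0,"rz": 0,"jaw": -1},{"tx": 2.5,"ty": -0.4,"tz": -1,"rx": 0,"ry": 0,"rz": 0,"jaw": -1}]}}

```text
time_s: 14.3
position: [0.5504, -0.1155, 0.2185]
tool_rot: [[0.162, 0.987, 0.0], [0.987, -0.162, 0.0], [0.0, 0.0, -1.0]]
ft_force: [-0.5, -0.9, -2.3]
grip_width: 0.0248
```

>>> {"op": "apply_moves", "data": {"plan": [{"tx": 0.5,"ty": -0.1,"tz": 0,"rx": 0,"ry": 0,"rz": 0,"jaw": -1},{"tx": 0.5,"ty": -0.1,"tz": 0,"rx": 0,"ry": 0,"rz": 0,"jaw": -1}]}}

```text
time_s: 14.5
position: [0.5509, -0.1156, 0.2185]
tool_rot: [[0.162, 0.987, 0.0], [0.987, -0.162, 0.0], [0.0, 0.0, -1.0]]
ft_force: [0.1, -0.1, -2.4]
grip_width: 0.0249
```

>>> {"op": "apply_moves", "data": {"plan": [{"tx": 0.5,"ty": -0.1,"tz": 0,"rx": 0,"ry": 0,"rz": 0,"jaw": -1},{"tx": 0.5,"ty": -0.1,"tz": 0,"rx": 0,"ry": 0,"rz": 0,"jaw": -1}]}}

```text
time_s: 14.7
position: [0.5515, -0.1157, 0.2185]
tool_rot: [[0.162, 0.987, 0.0], [0.987, -0.162, 0.0], [0.0, 0.0, -1.0]]
ft_force: [-0.9, -1.1, -2.6]
grip_width: 0.0249
```

>>> {"op": "apply_moves", "data": {"plan": [{"tx": 0.5,"ty": -0.1,"tz": 0,"rx": 0,"ry": 0,"rz": 0,"jaw": -1},{"tx": 0.5,"ty": -0.1,"tz": 0,"rx": 0,"ry": 0,"rz": 0,"jaw": -1}]}}

```text
time_s: 14.9
position: [0.5521, -0.1158, 0.2185]
tool_rot: [[0.162, 0.987, 0.0], [0.987, -0.162, 0.0], [0.0, 0.0, -1.0]]
ft_force: [-0.9, -1.3, -2.4]
grip_width: 0.0253
```

>>> {"op": "apply_moves", "data": {"plan": [{"tx": 0.5,"ty": -0.1,"tz": 0,"rx": 0,"ry": 0,"rz": 0,"jaw": -1},{"tx": 0.5,"ty": -0.1,"tz": 0,"rx": 0,"ry": 0,"rz": 0,"jaw": -1}]}}

```text
time_s: 15.1
position: [0.5523, -0.1158, 0.2185]
tool_rot: [[0.162, 0.987, -0.0], [0.987, -0.162, 0.0], [0.0, -0.0, -1.0]]
ft_force: [-3.2, -0.5, -1.3]
grip_width: 0.0251
```

>>> {"op": "apply_moves", "data": {"plan": [{"tx": -1,"ty": 0.2,"tz": 0,"rx": 0,"ry": 0,"rz": 0,"jaw": -1},{"tx": -2,"ty": 0.3,"tz": 0,"rx": 0,"ry": 0,"rz": 0,"jaw": -1},{"tx": -3.1,"ty": 0.5,"tz": 0,"rx": 0,"ry": 0,"rz": 0,"jaw": -1},{"tx": -3.1,"ty": 0.5,"tz": -1,"rx": 0,"ry": 0,"rz": 0,"jaw": -1},{"tx": -3.1,"ty": 0.5,"tz": -3,"rx": 0,"ry": 0,"rz": 0,"jaw": -1},{"tx": -3.1,"ty": 0.5,"tz": -5,"rx": 0,"ry": 0,"rz": 0,"jaw": -1},{"tx": -3.1,"ty": 0.5,"tz": -7,"rx": 0,"ry": 0,"rz": 0,"jaw": -1},{"tx": -3.1,"ty": 0.5,"tz": -8,"rx": 0,"ry": 0,"rz": 0,"jaw": -1}]}}

```text
time_s: 15.9
position: [0.5491, -0.1153, 0.2102]
tool_rot: [[0.162, 0.987, -0.001], [0.987, -0.162, 0.0], [0.0, -0.001, -1.0]]
ft_force: [-0.4, -0.2, -2.7]
grip_width: 0.0249
```

Run:
```python
from rail import *
d=snap('wrist','w10.png')
s=env.observe();print(s['time_s'],s['position'],s['ft_force'],s['wrist_torque'])
i=cv2.imread('pics/w10.png');cv2.imwrite('pics/w10z.png',np.clip(cv2.resize(i[100:440,230:420],None,fx=3.5,fy=1.75,interpolation=cv2.INTER_CUBIC)*1.3,0,255).astype('uint8'))
```

```text
15.95 [ 0.54908802 -0.11531454  0.21008439] [ 0.21860108 -1.56511791 -2.86981175] [-0.12459262  0.0086335  -0.03872109]
```

View pics/w10z.png

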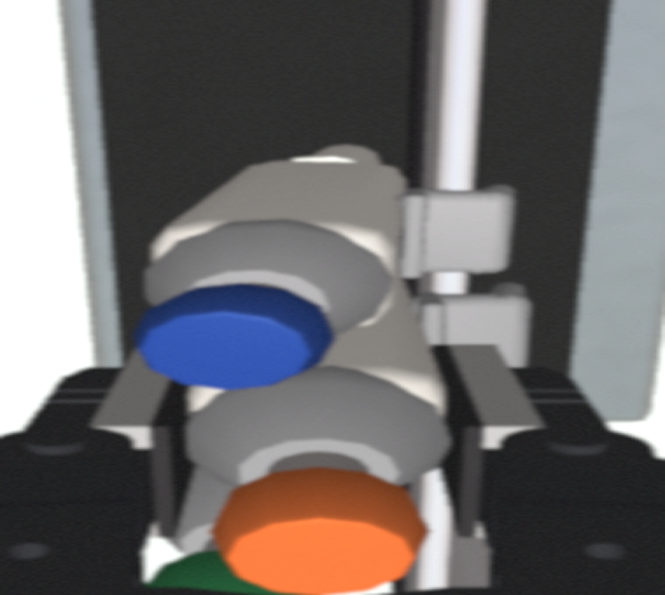

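>>> {"op": "apply_moves", "data": {"plan": [{"tx": 0,"ty": 0,"tz": -1,"rx": 0,"ry": 0,"rz": 0,"jaw": -1},{"tx": 0,"ty": 0,"tz": -2,"rx": 0,"ry": 0,"rz": 0,"jaw": -1},{"tx": 0,"ty": 0,"tz": -3,"rx": 0,"ry": 0,"rz": 0,"jaw": -1}]}}

```text
time_s: 16.25
position: [0.5491, -0.1153, 0.2071]
tool_rot: [[0.162, 0.987, -0.001], [0.987, -0.162, 0.0], [0.0, -0.001, -1.0]]
ft_force: [-0.0, -0.7, -2.3]
grip_width: 0.0247
```

>>> {"op": "apply_moves", "data": {"plan": [{"tx": 0,"ty": 0,"tz": -1,"rx": 0,"ry": 0,"rz": 0,"jaw": -1},{"tx": 0,"ty": 0,"tz": -2,"rx": 0,"ry": 0,"rz": 0,"jaw": -1}]}}

```text
time_s: 16.45
position: [0.5491, -0.1154, 0.205]
tool_rot: [[0.162, 0.987, -0.001], [0.987, -0.162, 0.0], [0.0, -0.001, -1.0]]
ft_force: [0.5, -1.1, -2.3]
grip_width: 0.0248
```

>>> {"op": "apply_moves", "data": {"plan": [{"tx": 0,"ty": 0,"tz": -1,"rx": 0,"ry": 0,"rz": 0,"jaw": -1},{"tx": 0,"ty": 0,"tz": -2,"rx": 0,"ry": 0,"rz": 0,"jaw": -1}]}}

```text
time_s: 16.65
position: [0.5491, -0.1154, 0.2029]
tool_rot: [[0.162, 0.987, -0.001], [0.987, -0.162, 0.0], [0.0, -0.001, -1.0]]
ft_force: [0.9, -0.2, -2.1]
grip_width: 0.0244
```

>>> {"op": "apply_moves", "data": {"plan": [{"tx": 0,"ty": 0,"tz": -0.7,"rx": 0,"ry": 0,"rz": 0,"jaw": -1},{"tx": 0,"ty": 0,"tz": -1.4,"rx": 0,"ry": 0,"rz": 0,"jaw": -1}]}}

```text
time_s: 16.85
position: [0.5491, -0.1154, 0.2014]
tool_rot: [[0.162, 0.987, -0.001], [0.987, -0.162, 0.0], [0.0, -0.001, -1.0]]
ft_force: [1.5, -0.3, -2.2]
grip_width: 0.0253
```

>>> {"op": "apply_moves", "data": {"plan": [{"tx": 0,"ty": 0,"tz": -0.5,"rx": 0,"ry": 0,"rz": 0,"jaw": -1},{"tx": 0,"ty": 0,"tz": -1,"rx": 0,"ry": 0,"rz": 0,"jaw": -1}]}}

```text
time_s: 17.05
position: [0.5491, -0.1153, 0.2004]
tool_rot: [[0.162, 0.987, -0.001], [0.987, -0.162, 0.0], [0.0, -0.001, -1.0]]
ft_force: [0.2, -1.0, -2.1]
grip_width: 0.0251
```

>>> {"op": "apply_moves", "data": {"plan": [{"tx": 0,"ty": 0,"tz": -0.5,"rx": 0,"ry": 0,"rz": 0,"jaw": -1},{"tx": 0,"ty": 0,"tz": -1,"rx": 0,"ry": 0,"rz": 0,"jaw": -1}]}}

```text
time_s: 17.25
position: [0.5491, -0.1154, 0.1993]
tool_rot: [[0.162, 0.987, -0.001], [0.987, -0.162, 0.0], [0.0, -0.001, -1.0]]
ft_force: [0.3, -0.5, -1.6]
grip_width: 0.0251
```

>>> {"op": "apply_moves", "data": {"plan": [{"tx": 0,"ty": 0,"tz": -0.5,"rx": 0,"ry": 0,"rz": 0,"jaw": -1},{"tx": 0,"ty": 0,"tz": -0.8,"rx": 0,"ry": 0,"rz": 0,"jaw": -1}]}}

```text
time_s: 17.45
position: [0.5491, -0.1154, 0.1985]
tool_rot: [[0.162, 0.987, -0.001], [0.987, -0.162, 0.0], [0.0, -0.001, -1.0]]
ft_force: [-0.3, -1.3, -1.4]
grip_width: 0.0252
```

>>> {"op": "apply_moves", "data": {"plan": [{"tx": 0,"ty": 0,"tz": -0.4,"rx": 0,"ry": 0,"rz": 0,"jaw": -1},{"tx": 0,"ty": 0,"tz": -0.8,"rx": 0,"ry": 0,"rz": 0,"jaw": -1}]}}

```text
time_s: 17.65
position: [0.5492, -0.1154, 0.1981]
tool_rot: [[0.162, 0.987, -0.0], [0.987, -0.162, 0.0], [0.0, -0.0, -1.0]]
ft_force: [-3.2, -0.5, 3.5]
grip_width: 0.025
```

>>> {"op": "apply_moves", "data": {"plan": [{"tx": 0,"ty": 0,"tz": -0.4,"rx": 0,"ry": 0,"rz": 0,"jaw": -1},{"tx": 0,"ty": 0,"tz": -0.8,"rx": 0,"ry": 0,"rz": 0,"jaw": -1}]}}

```text
time_s: 17.85
position: [0.5491, -0.1154, 0.1981]
tool_rot: [[0.162, 0.987, 0.0], [0.987, -0.162, -0.0], [-0.0, 0.0, -1.0]]
ft_force: [-4.6, 0.1, 8.2]
grip_width: 0.025
```

>>> {"op": "apply_moves", "data": {"plan": [{"tx": 0,"ty": 0,"tz": 0,"rx": 0,"ry": 0,"rz": 0,"jaw": -1}]}}

```text
time_s: 17.95
position: [0.5491, -0.1154, 0.1982]
tool_rot: [[0.162, 0.987, 0.001], [0.987, -0.162, -0.0], [-0.0, 0.001, -1.0]]
ft_force: [-1.0, -0.8, -2.1]
grip_width: 0.0251
```

Run:
```python
from rail import *
d=snap('wrist','w11.png');sc=snap('scene','s11.png')
s=env.observe();print(s['time_s'],s['position'],s['ft_force'],s['wrist_torque'])
for k in ('orange','blue','green'):print(k,blobs(sc['image'],(290,50,460,260),k))
i=cv2.imread('pics/s11.png');cv2.imwrite('pics/s11y.png',np.clip(cv2.resize(i[100:240,360:420],None,fx=8,fy=4.2,interpolation=cv2.INTER_CUBIC)*1.3,0,255).astype('uint8'))
i=cv2.imread('pics/w11.png');cv2.imwrite('pics/w11z.png',np.clip(cv2.resize(i[140:440,230:420],None,fx=3.5,fy=2,interpolation=cv2.INTER_CUBIC)*1.3,0,255).astype('uint8'))
```

```text
18.05 [ 0.54915733 -0.11539041  0.19809222] [-1.01418559 -0.67430018  1.96822992] [-0.10903813  0.24525543  0.03957791]
orange [([385.5, 144.7], [383, 143, 5, 5, 19])]
blue [([381.3, 150.1], [379, 147, 6, 7, 39])]
green []
```

View pics/w11z.png

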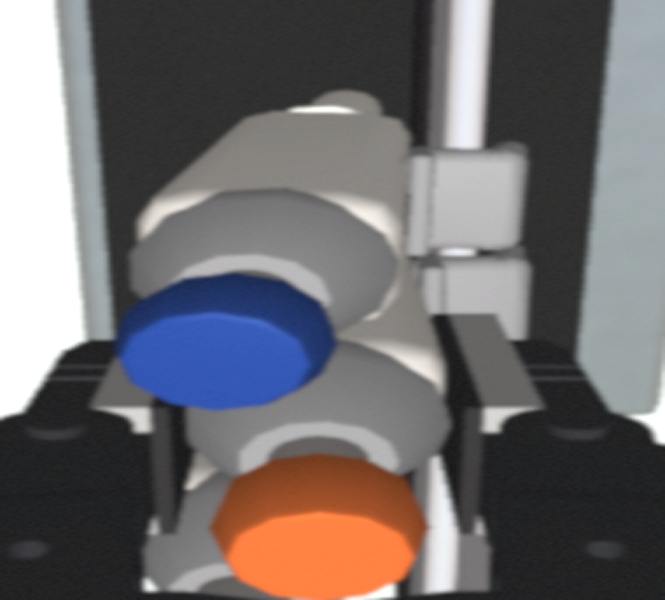

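View pics/s11y.png

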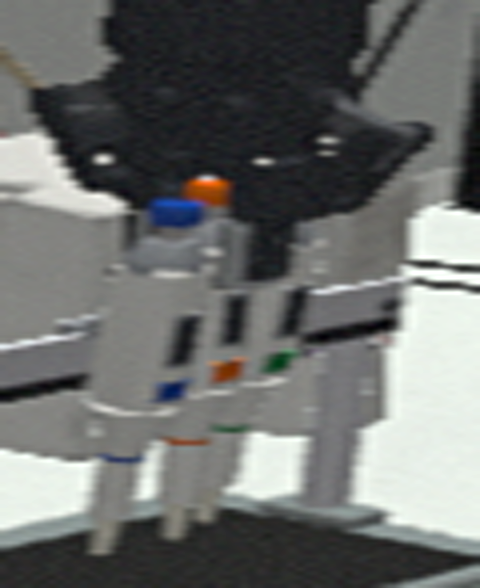

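>>> {"op": "apply_moves", "data": {"plan": [{"tx": -0.7,"ty": 0.1,"tz": 1,"rx": 0,"ry": 0,"rz": 0,"jaw": -1},{"tx": -1.4,"ty": 0.2,"tz": 1,"rx": 0,"ry": 0,"rz": 0,"jaw": -1}]}}

```text
time_s: 18.25
position: [0.5478, -0.1151, 0.1988]
tool_rot: [[0.162, 0.987, 0.0], [0.987, -0.162, -0.0], [-0.0, 0.0, -1.0]]
ft_force: [0.4, -1.0, -1.9]
grip_width: 0.0248
```

>>> {"op": "apply_moves", "data": {"plan": [{"tx": -0.5,"ty": 0.1,"tz": 0,"rx": 0,"ry": 0,"rz": 0,"jaw": -1},{"tx": -0.5,"ty": 0.1,"tz": 0,"rx": 0,"ry": 0,"rz": 0,"jaw": -1}]}}

```text
time_s: 18.45
position: [0.5475, -0.1151, 0.1988]
tool_rot: [[0.162, 0.987, 0.001], [0.987, -0.162, -0.0], [-0.0, 0.001, -1.0]]
ft_force: [2.5, -1.3, -2.6]
grip_width: 0.025
```

>>> {"op": "apply_moves", "data": {"plan": [{"tx": -0.4,"ty": 0.1,"tz": 0,"rx": 0,"ry": 0,"rz": 0,"jaw": -1},{"tx": -0.4,"ty": 0.1,"tz": 0,"rx": 0,"ry": 0,"rz": 0,"jaw": -1}]}}

```text
time_s: 18.65
position: [0.5474, -0.1151, 0.1988]
tool_rot: [[0.162, 0.987, 0.002], [0.987, -0.162, -0.0], [-0.0, 0.002, -1.0]]
ft_force: [3.8, -0.8, -3.2]
grip_width: 0.0249
```

>>> {"op": "apply_moves", "data": {"plan": [{"tx": 0.9,"ty": -0.1,"tz": 0,"rx": 0,"ry": 0,"rz": 0,"jaw": -1},{"tx": 0.9,"ty": -0.1,"tz": -0.4,"rx": 0,"ry": 0,"rz": 0,"jaw": -1},{"tx": 0.9,"ty": -0.1,"tz": -0.8,"rx": 0,"ry": 0,"rz": 0,"jaw": -1}]}}

```text
time_s: 18.95
position: [0.5481, -0.1152, 0.1981]
tool_rot: [[0.162, 0.987, 0.001], [0.987, -0.162, -0.0], [-0.0, 0.001, -1.0]]
ft_force: [-2.8, -0.5, 2.3]
grip_width: 0.0247
```

>>> {"op": "apply_moves", "data": {"plan": [{"tx": 0,"ty": 0,"tz": -0.4,"rx": 0,"ry": 0,"rz": 0,"jaw": -1},{"tx": 0,"ty": 0,"tz": -0.4,"rx": 0,"ry": 0,"rz": 0,"jaw": -1}]}}

```text
time_s: 19.15
position: [0.548, -0.1152, 0.1981]
tool_rot: [[0.162, 0.987, 0.002], [0.987, -0.162, -0.001], [-0.0, 0.002, -1.0]]
ft_force: [-2.2, -0.5, 2.8]
grip_width: 0.0247
```

>>> {"op": "apply_moves", "data": {"plan": [{"tx": 0,"ty": 0,"tz": 0,"rx": 0,"ry": 0,"rz": 0,"jaw": -0.36},{"tx": 0,"ty": 0,"tz": 0,"rx": 0,"ry": 0,"rz": 0,"jaw": -0.32},{"tx": 0,"ty": 0,"tz": 0,"rx": 0,"ry": 0,"rz": 0,"jaw": -0.3},{"tx": 0,"ty": 0,"tz": 0,"rx": 0,"ry": 0,"rz": 0,"jaw": -0.3}], "grip_force": 20}}

```text
time_s: 19.55
position: [0.5481, -0.1151, 0.198]
tool_rot: [[0.162, 0.987, 0.002], [0.987, -0.162, -0.001], [-0.0, 0.002, -1.0]]
ft_force: [-0.1, 0.0, -0.1]
grip_width: 0.0299
```

Run:
```python
from rail import *
d=snap('wrist','w12.png')
s=env.observe();print(s['time_s'],s['position'],s['ft_force'],s['grip_width'])
i=cv2.imread('pics/w12.png');cv2.imwrite('pics/w12z.png',np.clip(cv2.resize(i[140:440,230:420],None,fx=3.5,fy=2,interpolation=cv2.INTER_CUBIC)*1.3,0,255).astype('uint8'))
```

```text
19.6 [ 0.54809466 -0.11514111  0.19805011] [-0.65142566  0.91639667  0.34515287] 0.030009793858171843
```

View pics/w12z.png

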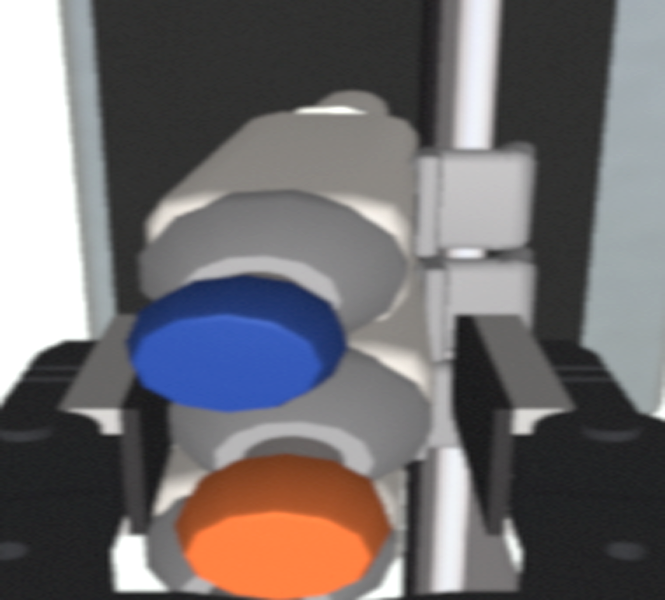

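>>> {"op": "apply_moves", "data": {"plan": [{"tx": 0,"ty": 0,"tz": 0,"rx": 0,"ry": 0,"rz": 0,"jaw": -0.25},{"tx": 0,"ty": 0,"tz": 0,"rx": 0,"ry": 0,"rz": 0,"jaw": -0.18},{"tx": 0,"ty": 0,"tz": 0,"rx": 0,"ry": 0,"rz": 0,"jaw": -0.1},{"tx": 0,"ty": 0,"tz": 0,"rx": 0,"ry": 0,"rz": 0,"jaw": 0.2},{"tx": 0,"ty": 0,"tz": 0,"rx": 0,"ry": 0,"rz": 0,"jaw": 0.4},{"tx": 0,"ty": 0,"tz": 0,"rx": 0,"ry": 0,"rz": 0,"jaw": 0.5},{"tx": 0,"ty": 0,"tz": 0,"rx": 0,"ry": 0,"rz": 0,"jaw": 0.5}]}}

```text
time_s: 20.3
position: [0.5481, -0.1152, 0.1981]
tool_rot: [[0.162, 0.987, 0.002], [0.987, -0.162, -0.001], [-0.0, 0.002, -1.0]]
ft_force: [-0.3, -0.2, -0.5]
grip_width: 0.0646
```

Run:
```python
from rail import *
d=snap('wrist','w13.png')
s=env.observe();print(s['time_s'],s['position'],s['ft_force'],s['grip_width'])
```

```text
20.35 [ 0.54808393 -0.11514     0.19806394] [-0.1920388  -0.37088664 -0.06442334] 0.06421490689183583
```

View pics/w13.png

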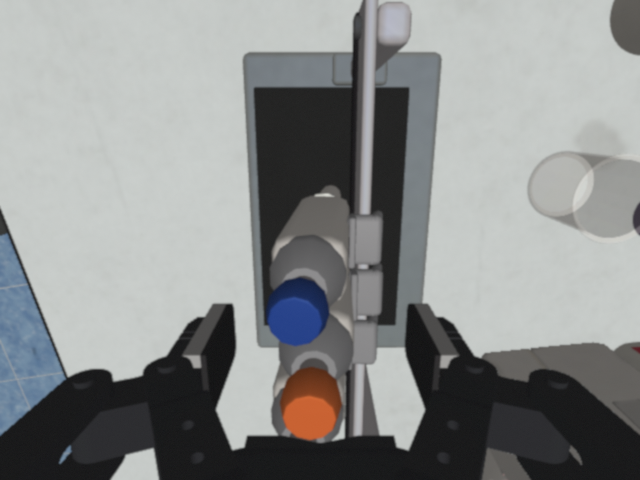

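Clear of the handle. Going straight up, slowly at first.

>>> {"op": "apply_moves", "data": {"plan": [{"tx": 0,"ty": 0,"tz": 5,"rx": 0,"ry": 0,"rz": 0,"jaw": 0.5},{"tx": 0,"ty": 0,"tz": 15,"rx": 0,"ry": 0,"rz": 0,"jaw": 0.5},{"tx": 0,"ty": 0,"tz": 30,"rx": 0,"ry": 0,"rz": 0,"jaw": 0.5},{"tx": 0,"ty": 0,"tz": 50,"rx": 0,"ry": 0,"rz": 0,"jaw": 0.5},{"tx": 0,"ty": 0,"tz": 75,"rx": 0,"ry": 0,"rz": 0,"jaw": 0.5},{"tx": 0,"ty": 0,"tz": 105,"rx": 0,"ry": 0,"rz": 0,"jaw": 0.5},{"tx": 0,"ty": 0,"tz": 140,"rx": 0,"ry": 0,"rz": 0,"jaw": 0.5},{"tx": 0,"ty": 0,"tz": 165,"rx": 0,"ry": 0,"rz": 0,"jaw": 0.5},{"tx": 0,"ty": 0,"tz": 170,"rx": 0,"ry": 0,"rz": 0,"jaw": 0.5},{"tx": 0,"ty": 0,"tz": 170,"rx": 0,"ry": 0,"rz": 0,"jaw": 0.5}]}}

```text
time_s: 21.35
position: [0.5481, -0.1151, 0.3687]
tool_rot: [[0.162, 0.987, 0.003], [0.987, -0.162, -0.001], [-0.001, 0.003, -1.0]]
ft_force: [-0.0, 0.4, 0.0]
grip_width: 0.0644
```

Run:
```python
from rail import *
d=snap('wrist','w14.png');sc=snap('scene','s14.png')
s=env.observe();print(s['time_s'],s['position'],s['ft_force'])
yw=np.radians(-9.2);X=np.array([np.cos(yw),np.sin(yw)]);Y=np.array([-X[1],X[0]])
for k,z in (('blue',.247),('orange',.253),('green',.253)):
    for b in blobs(d['image'],(250,100,400,400),k):
        q=onz(d,*b[0],z);print(k,b,'s-rail',(X@q[:2]-.5749).round(4),'Y',(Y@q[:2]).round(4))
    print(k,blobs(sc['image'],(270,100,460,350),k))
print(blobs(sc['image'],(270,100,460,350),'red'))
i=cv2.imread('pics/s14.png');cv2.imwrite('pics/s14y.png',np.clip(cv2.resize(i[100:360,280:440],None,fx=4,fy=2.2,interpolation=cv2.INTER_CUBIC)*1.3,0,255).astype('uint8'))
```

```text
21.45 [ 0.54783306 -0.11502854  0.3668794 ] [-0.16970703  0.50090255  0.05430275]
blue ([310.0, 196.8], [299, 186, 23, 23, 422]) s-rail -0.023 Y -0.0
blue [([381.8, 150.4], [379, 148, 7, 6, 33]), ([280.1, 161.4], [270, 159, 22, 7, 41]), ([271.7, 175.6], [270, 171, 5, 10, 42]), ([304.2, 298.6], [301, 294, 7, 10, 62])]
orange ([315.4, 234.6], [305, 224, 22, 22, 389]) s-rail -0.0195 Y -0.0243
orange [([387.8, 146.0], [385, 144, 6, 6, 26])]
green ([309.5, 269.3], [299, 259, 22, 22, 373]) s-rail -0.0237 Y -0.0488
green [([395.8, 143.8], [393, 141, 6, 6, 29])]
[([402.0, 127.8], [399, 127, 7, 3, 13]), ([383.4, 130.5], [375, 128, 20, 5, 24]), ([353.8, 132.2], [350, 131, 9, 5, 24]), ([328.2, 169.2], [324, 167, 9, 6, 33]), ([327.8, 193.6], [324, 192, 8, 5, 22]), ([343.8, 282.3], [341, 279, 7, 9, 38])]
```

View pics/w14.png

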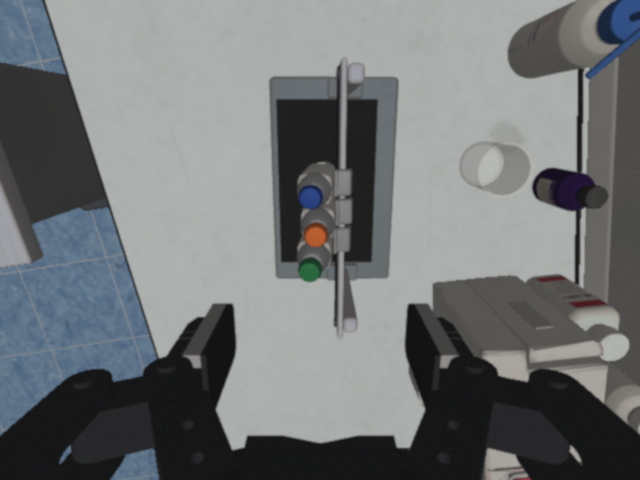

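View pics/s14y.png

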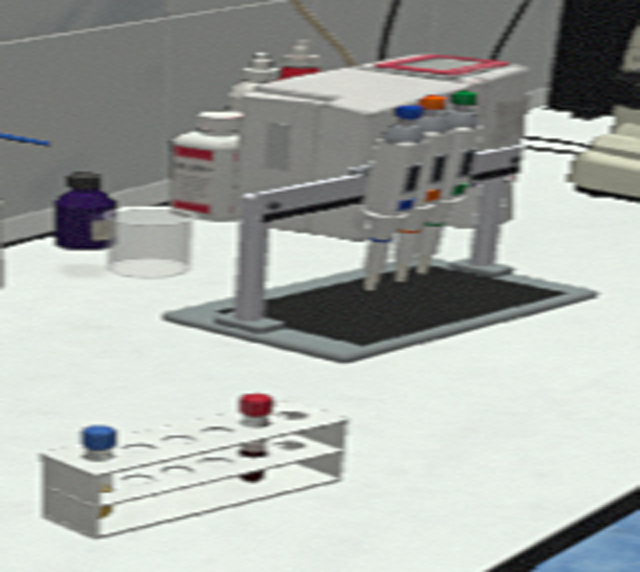

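>>> {"op": "apply_moves", "data": {"plan": [{"tx": 0,"ty": 0,"tz": 10,"rx": 0,"ry": 0,"rz": 0,"jaw": 0.5},{"tx": 0,"ty": 0,"tz": 10,"rx": 0,"ry": 0,"rz": 0,"jaw": 0.5},{"tx": 0,"ty": 0,"tz": 10,"rx": 0,"ry": 0,"rz": 0,"jaw": 0.5},{"tx": 0,"ty": 0,"tz": 10,"rx": 0,"ry": 0,"rz": 0,"jaw": 0.5},{"tx": 0,"ty": 0,"tz": 10,"rx": 0,"ry": 0,"rz": 0,"jaw": 0.5}]}}

```text
time_s: 21.95
position: [0.5478, -0.115, 0.3766]
tool_rot: [[0.162, 0.987, -0.001], [0.987, -0.162, 0.001], [0.0, -0.001, -1.0]]
ft_force: [0.1, -1.0, -0.9]
grip_width: 0.0642
```

Run:
```python
from rail import *
sc=snap('scene','s15.png')
for k in ('blue','orange','green'): print(k,blobs(sc['image'],(290,100,460,350),k))
print(env.observe()['time_s'],env.close_job())
```

```text
blue [([381.6, 150.4], [379, 148, 6, 6, 33]), ([304.1, 298.6], [301, 294, 7, 10, 63])]
orange [([387.7, 146.1], [385, 144, 6, 6, 27])]
green [([395.8, 143.8], [393, 141, 6, 7, 29])]
the job is handed in; nothing more can be done
22.0 None
```

The orange pipette now hangs by its hook on the rail between the blue and green ones, and I handed the job in at 22 s. No verdict was reported.

- **Lowering:** I gripped it front to back, lifted it out of the rack and eased it straight down between the two neighbours, which slid a little aside and stayed hung. The force readings I took while it slid between them stayed under about 3 N.
- **Finding the rail:** I touched the handle to the rail front to fix the distance. The hook then came to rest with the fingertips at 198 mm, the height I had predicted from the scene image, and pressed with at most about 10 N. A gentle pull away from the rail was stopped by the hook's lip, so it was over the rail.
- **Letting go:** I opened the jaws only once the rail carried the weight.
- **Last checks:** The pipettes stand about 24 mm apart and did not move between the last two pictures. Both tubes are in their holes where they were, and the gripper is clear of everything.

Two things did not quite agree. The wrist camera read 1 to 2 mm off from the arm's own position, which is why I used touch. Orange also leans a little less than its neighbours: its button is about 19.5 mm in front of the rail, theirs about 23 mm.

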